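# Set out the tea shelf beside the stove

## Robot

A 6-joint arm with a two-finger parallel gripper is mounted at the origin on the work surface. World frame = base frame: x ahead of the robot, y to its left, z up, the work surface at z = 0. Lengths are in m, angles in rad, forces in N, time in s.
With the tool pointing down it reaches from about 0.4 to 0.925 m from the base axis. Payload 3.4 kg.
Tool frame: the origin (TCP) lies at the very end of the fingers, on their centre line; the grasp point (between the pads) lies 19 mm behind it (r.pinch_z is the distance from the TCP to the grasp point, in m); z points along the fingers, y is the line along which they close (so a half turn about z gives the same grasp; the last joint's range is limited). The gripper opens to 85 mm and grips with 20 to 120 N. Pads are 22 mm wide; open, the fingers measure 114 mm over their backs; the gripper's body (76 mm by 85 mm) begins 54 mm behind the grasp point. The pads swing forward as they close: fully open they stand 13 mm farther back than shut.
Start: joints at [1.04, 0.307, 1.506, -0, 1.328, -0.073], TCP at [0.254, 0.516, 0.231] pointing down, gripper open.
Joint ranges: [-3.12, 3.12], [-1.05, 2.28], [0.14, 2.33], [-1.42, 4.57], [0.1, 2.73], [-2.68, 2.68]. Speed limits (rad/s): [2.57, 2.57, 3.14, 3.14, 3.14, 3.14].

## Interface

Orientations are given as [roll, pitch, yaw] about the fixed x, y, z axes, in that order (R = Rz(yaw) Ry(pitch) Rx(roll)).
In Python, from workcell import r, vision, finder gives the robot as it stands.
- The arm moves only by the tool step_arm, never from a script. Its argument "commands" is a list of rows, each a list of 7 numbers: the opening, from 0 (shut) to 1 (fully open), then the shift along the tool's x, y, z each as a share of 0.15 m, from -1 to 1, then the turn, a rotation vector about the tool's x, y, z each as a share of 360 degrees, from -1 to 1. In form: [[hand, tx, ty, tz, wx, wy, wz], ...]. A call has 1 to 8 rows; each row is the pose to reach, as a shift and turn from the pose commanded when the call began, along the tool's axes at that moment, turning the shorter way round; what a row does not reach only later rows make up. A row lasts 1/10 s, in which the tool goes at most 50 mm and 8.59 degrees, less where a joint would pass 70% of its speed; a pose out of reach is approached as far as the arm can. A call with a number of a shift or a turn outside -1 to 1 is refused whole. A call with a gripper value outside its range is refused whole. The fingers move at their own pace and stop on an object; "grip_force" is the grip in N (left out, the last holds). Time passes only in rows, so rows that repeat a pose let the fingers close. It gives the time, the measured TCP pose, the force, the opening and the grip force at its end, in the units of the state.
- r.sense(): the state, without advancing time (a new reading comes with each control period).
- vision.get_image(name): name is "scene" or "side" or "wrist"; returns (picture, depth): 480x640x3 uint8, red, green, blue; 480x640 float32, m along the optical axis (not along the pixel's ray), 0 where there is no reading.
- vision.calibration(name): a dict with "intrinsics" (3x3 intrinsics, pixels), "extrinsics" (4x4, takes a point from world to camera coordinates). Camera axes: x right, y down, z forward; pixel columns grow to the right and rows downward; lengths in m; the calibration is good to about 2 mm. A picture is of the moment at which its call begins: read the wrist's pose just before it. calibration takes no time and is no camera call; for the wrist camera it gives the pose at the moment of the call.
- r.sign_off(): hands the job in; it is judged then, once.
Trained networks look in the newest picture that a camera, given by its name, has taken for a name from the list of things; names that differ only in an ending like _2 or _b are one class to them, and where a whole thing is asked for, a point or a joint stands for the part that bears it (a point fixed in the world has none). Each returns a list of dicts, best first, with "conf" (0 to 1); they miss things now and then, are a little off and sometimes report something else, mostly with a low value. They report only what shows in the picture. A call takes as long as a camera call. They do not tell look-alikes from the thing itself.
- finder.find_in(camera, thing): "bbox" ([left, top, width, height] in pixels, round what is visible of it).
- finder.mark_of(camera, thing): "xy" ([column, row] in pixels: a listed point, or the origin of a listed thing).
The state is a dict: "time_s": time; "q": joint angles; "joint_vel": joint speeds; "joint_torque": joint torques, N m; "tool_pos": TCP position; "tcp_rot": TCP orientation; "ft_force": force on the tool from outside, world axes, zero at the start; "ft_torque": the same for the moment, N m; "finger_gap": opening from 0.0 (shut) to 1.0 (fully open); "grip_force": force on a finger pad.
Only numpy, scipy, OpenCV 4.12 (cv2) and the standard library are available. Lean on these libraries where they do the work, as an engineer would, in place of code of your own. Each camera call takes 0.05 s, during which the arm holds its last target. There are 200 camera calls.

## Task

Set out the tea things on the two low black shelves: first pile all the bamboo coasters squarely, edges flush, in the middle of the small shelf with their long sides along its length, then stand the teapot upright in the middle of the pile, turned so that its spout faces the front edge with the brass pointer. Stand every acrylic jar on the long shelf, each squarely in the middle of its own place behind a brass pointer, turned so that the tab of its lid faces that pointer. Leave the canister, the bamboo box and the ladle where they are.

Things in the scene. Friction and masses are not known exactly. Their poses are not given: they have to be found in the camera images.
- jar_shelf: Long low shelf of black metal, fixed: flat board 100 mm deep (its x) by 300 mm long (its y), open below, top surface 60 mm above the worktop. Origin on the worktop under the middle of the board; x points to its back, so its front edge is on the -x side. On the front edge are three small brass pointers, flush with the top, one for each of the three jar places.
- pot_shelf: Small low stand of black metal, fixed: flat board 76 mm deep (its x) by 110 mm long (its y), top surface 60 mm above the worktop. Origin on the worktop under the middle; x points to its back. One small brass pointer, flush with the top, at the middle of its front (-x) edge.
- pot_place (a point): Middle of the small stand's top surface (60 mm above the worktop).
- place0 (a point): Middle of jar place 0 on the long shelf's top surface, straight behind its brass pointer (shelf y = -95 mm; places are 95 mm apart).
- place1 (a point): Middle of jar place 1 on the long shelf's top surface, straight behind its brass pointer (shelf y = 0 mm; places are 95 mm apart).
- place2 (a point): Middle of jar place 2 on the long shelf's top surface, straight behind its brass pointer (shelf y = 95 mm; places are 95 mm apart).
- jar_a: Square clear acrylic jar, 50 x 50 mm, 64 mm tall, bottom-heavy (thick base), about 0.16 kg, with a fixed bamboo lid (top 10 mm). From one side of the lid a bamboo pull tab 18 mm wide stands out 13 mm, at 56 to 62 mm height, so it is gripped across the two sides beside the tab (along its y). Origin at the centre of its underside, z up, the tab on its -x side. May be absent. The three are alike.
- tab_a (a point): Outer end of the pull tab of jar_a, 38 mm from the jar's axis, 59 mm above its underside.
- jar_b: Square clear acrylic jar, 50 x 50 mm, 64 mm tall, bottom-heavy (thick base), about 0.16 kg, with a fixed bamboo lid (top 10 mm). From one side of the lid a bamboo pull tab 18 mm wide stands out 13 mm, at 56 to 62 mm height, so it is gripped across the two sides beside the tab (along its y). Origin at the centre of its underside, z up, the tab on its -x side. May be absent. The three are alike.
- tab_b (a point): Outer end of the pull tab of jar_b, 38 mm from the jar's axis, 59 mm above its underside.
- jar_c: Square clear acrylic jar, 50 x 50 mm, 64 mm tall, bottom-heavy (thick base), about 0.16 kg, with a fixed bamboo lid (top 10 mm). From one side of the lid a bamboo pull tab 18 mm wide stands out 13 mm, at 56 to 62 mm height, so it is gripped across the two sides beside the tab (along its y). Origin at the centre of its underside, z up, the tab on its -x side. May be absent. The three are alike.
- tab_c (a point): Outer end of the pull tab of jar_c, 38 mm from the jar's axis, 59 mm above its underside.
- coaster_a: Flat bamboo cup coaster, 56 mm (its x) by 76 mm (its y), 12 mm thick, 50 g, with a darker oblong on the top. Origin at the centre of its underside, z up. May be absent. The three are alike.
- coaster_b: Flat bamboo cup coaster, 56 mm (its x) by 76 mm (its y), 12 mm thick, 50 g, with a darker oblong on the top. Origin at the centre of its underside, z up. May be absent. The three are alike.
- coaster_c: Flat bamboo cup coaster, 56 mm (its x) by 76 mm (its y), 12 mm thick, 50 g, with a darker oblong on the top. Origin at the centre of its underside, z up. May be absent. The three are alike.
- teapot: Small one-cup white ceramic teapot, about 0.24 kg: round body 62 mm across between 10 and 44 mm height, lid fixed, 71 mm tall with the lid's button. Spout on its -x side (tip 53 mm from the axis), loop handle on its +x side (to 56 mm). It is gripped across the body, along its y. Origin at the centre of its underside, z up.
- spout (a point): Tip of the teapot's spout, 53 mm from the pot's axis, 54 mm above its underside.
- canister: Glass canister with hinged lid and rubber gasket, 72 mm across, 91 mm tall; bystander. Origin at the centre of its underside.
- bamboo_box: Closed bamboo box with sliding lid, 90 x 120 mm, 57 mm tall; bystander. Origin at the centre of its underside.
- ladle: Steel ladle lying on the worktop, bowl 76 mm across, handle 230 mm long to its +y; bystander. Origin under the middle of the bowl.
There are look-alikes about, which are no part of the job. What is shaped like the jar_a but green is not meant.

How it is judged:
On the way, in this order (a step that is already met when the one before it is completed fails the run):
1. all the coasters there are lie in one square pile on the small shelf (horizontal distance between each of coaster_a, coaster_b, coaster_c and pot_place below 0.01 m and angle between the y axis of each of coaster_a, coaster_b, coaster_c and the y axis of pot_shelf, either way round below 0.12 rad and angle between each of coaster_a, coaster_b, coaster_c's own z axis and vertical below 0.06 rad and z of coaster_a in the frame of pot_shelf between 0.056 and 0.089 m and linear speed of each of coaster_a, coaster_b, coaster_c below 0.03 m/s and z of coaster_b in the frame of pot_shelf between 0.056 and 0.089 m and z of coaster_c in the frame of pot_shelf between 0.056 and 0.089 m and horizontal distance between each of coaster_b, coaster_c and coaster_a below 0.006 m and angle between the y axis of each of coaster_b, coaster_c and the y axis of coaster_a, either way round below 0.1 rad and horizontal distance between coaster_c and coaster_b below 0.006 m and angle between the y axis of coaster_c and the y axis of coaster_b, either way round below 0.1 rad and z of teapot in the frame of pot_shelf below 0.05 m), for 0.2 s.
2. the teapot stands on the pile with its spout to the pointer (horizontal distance between each of coaster_a, coaster_b, coaster_c and pot_place below 0.01 m and angle between the y axis of each of coaster_a, coaster_b, coaster_c and the y axis of pot_shelf, either way round below 0.12 rad and angle between each of coaster_a, coaster_b, coaster_c's own z axis and vertical below 0.06 rad and z of coaster_a in the frame of pot_shelf between 0.056 and 0.089 m and linear speed of each of coaster_a, coaster_b, coaster_c, teapot below 0.03 m/s and z of coaster_b in the frame of pot_shelf between 0.056 and 0.089 m and z of coaster_c in the frame of pot_shelf between 0.056 and 0.089 m and horizontal distance between each of coaster_b, coaster_c and coaster_a below 0.006 m and angle between the y axis of each of coaster_b, coaster_c and the y axis of coaster_a, either way round below 0.1 rad and horizontal distance between coaster_c and coaster_b below 0.006 m and angle between the y axis of coaster_c and the y axis of coaster_b, either way round below 0.1 rad and horizontal distance between teapot and pot_place below 0.012 m and angle between teapot's own z axis and vertical below 0.08 rad and angle between the x axis of teapot and the x axis of pot_shelf, either way round below 0.15 rad and x of spout in the frame of pot_shelf below -0.025 m and z of teapot in the frame of pot_shelf between 0.079 and 0.101 m and z of teapot in the frame of coaster_a above 0.008 m and z of teapot in the frame of coaster_b above 0.008 m and z of teapot in the frame of coaster_c above 0.008 m), for 0.2 s.
At the end, for the whole second after the job is handed in: Coasters flat on the small shelf: 10 mm, 0.12 rad of its middle and length, 6 mm, 0.10 rad of each other; teapot upright on them, 12 mm, spout 0.15 rad of facing the pointer edge; each jar upright, 14 mm of a place, tab 0.15 rad of facing the pointer edge; all at rest (all of step 2 and (horizontal distance between jar_a and place0 below 0.014 m or horizontal distance between jar_a and place1 below 0.014 m or horizontal distance between jar_a and place2 below 0.014 m) and angle between the x axis of each of jar_a, jar_b, jar_c and the x axis of jar_shelf, either way round below 0.15 rad and x of each of tab_a, tab_b, tab_c in the frame of jar_shelf below -0.015 m and z of jar_a in the frame of jar_shelf between 0.056 and 0.066 m and angle between each of jar_a, jar_b, jar_c's own z axis and vertical below 0.06 rad and linear speed of each of jar_a, jar_b, jar_c below 0.03 m/s and (horizontal distance between jar_b and place0 below 0.014 m or horizontal distance between jar_b and place1 below 0.014 m or horizontal distance between jar_b and place2 below 0.014 m) and z of jar_b in the frame of jar_shelf between 0.056 and 0.066 m and (horizontal distance between jar_c and place0 below 0.014 m or horizontal distance between jar_c and place1 below 0.014 m or horizontal distance between jar_c and place2 below 0.014 m) and z of jar_c in the frame of jar_shelf between 0.056 and 0.066 m); the robot touches nothing.
It fails at once if the canister, the bamboo box or the ladle is shifted by more than 30 mm (distance of any of canister, bamboo_box, ladle from where it was at the start of the episode above 0.03 m).
Of jar_a, jar_b, jar_c, coaster_a, coaster_b, coaster_c only 5 to 6 are there at a start; the rules pass over those that are not, and their reading is None.
At some moment in a run one of jar_a, jar_b, jar_c may be knocked a few centimetres aside while the robot is not near it.
It also fails if it takes over 208 s, if anything falls off the work surface, if the arm or the gripper's body presses on something with over 40 N, if the wrist force passes 120 N, or if a joint passes its speed limit or range.

## Working session

There is one attempt and no reset: what is moved stays moved. The work goes in short steps, Python scripts to look and compute and a tool call to move; the robot and the scene stay as the last step left them, time stands still between calls to the robot, and variables do not carry over. Pictures are saved under pics/ and viewed, at most 14 in all, crops included, and the job is handed in when it is done.

Besides the shell and the picture viewer there is one more tool, called after "Call:" as name(argument=value, ...), one argument or row to a line, values as JSON. step_arm: Moves the arm, as the interface text tells. Its arguments: {"type":"object","properties":{"commands":{"type":"array","items":{"type":"array","items":{"type":"number"}}},"grip_force":{"type":"number"}},"required":["commands"]}

```bash
ls; mkdir -p pics; cat > h.py <<'E'
from workcell import r, vision, finder
import numpy as np, cv2
from scipy.spatial.transform import Rotation as R
def shot(cam,fn=None):
    K=vision.calibration(cam); im,d=vision.get_image(cam)
    if fn: cv2.imwrite('pics/'+fn,im[:,:,::-1])
    return im,d,np.array(K['intrinsics']),np.array(K['extrinsics'])
def cloud(d,K,E):
    v,u=np.indices(d.shape); p=np.stack([(u-K[0,2])/K[0,0]*d,(v-K[1,2])/K[1,1]*d,d],-1)
    return (p-E[:3,3])@E[:3,:3]   # R^T (p-t)
def ray(uv,z,K,E):  # pixel to world at height z
    c=-E[:3,:3].T@E[:3,3]; w=E[:3,:3].T@np.array([(uv[0]-K[0,2])/K[0,0],(uv[1]-K[1,2])/K[1,1],1])
    return c+w*(z-c[2])/w[2]
E
python3 - <<'E'
from h import *
for c in ['scene','side','wrist']:
    im,d,K,E=shot(c,c+'0.png'); print(c,-E[:3,:3].T@E[:3,3],K[0,0]); P=cloud(d,K,E)
    np.savez(c+'0.npz',im=im,d=d,K=K,E=E)
    if c=='wrist': continue
    for t in ['jar_shelf','pot_shelf','pot_place','place0','place1','place2','jar_a','tab_a','coaster_a','teapot','spout','canister','bamboo_box','ladle']:
        hs={'pot_place':.06,'place0':.06,'place1':.06,'place2':.06,'tab_a':.059,'spout':.054}
        for o in finder.mark_of(c,t)[:6]:
            print(t,round(o['conf'],2),np.round(o['xy']),ray(o['xy'],hs.get(t,0),K,E).round(3))
print(r.sense())
E
```

```text
pics
scene [1.37885227 0.03837326 0.89228345] 435.31149826489906
jar_shelf 0.96 [254. 268.] [ 0.614 -0.172  0.   ]
pot_shelf 0.81 [387. 277.] [0.632 0.184 0.   ]
pot_shelf 0.59 [146. 280.] [ 0.671 -0.45   0.   ]
pot_place 0.96 [390. 261.] [0.628 0.185 0.06 ]
pot_place 0.28 [423. 204.] [0.403 0.296 0.06 ]
place0 0.88 [283. 253.] [ 0.614 -0.092  0.06 ]
place0 0.59 [243. 254.] [ 0.62  -0.196  0.06 ]
place0 0.56 [209. 254.] [ 0.625 -0.284  0.06 ]
place0 0.33 [453. 229.] [0.504 0.366 0.06 ]
place1 0.88 [283. 253.] [ 0.614 -0.092  0.06 ]
place1 0.59 [243. 254.] [ 0.62  -0.196  0.06 ]
place1 0.56 [209. 254.] [ 0.625 -0.284  0.06 ]
place1 0.33 [453. 229.] [0.504 0.366 0.06 ]
place2 0.88 [283. 253.] [ 0.614 -0.092  0.06 ]
place2 0.59 [243. 254.] [ 0.62  -0.196  0.06 ]
place2 0.56 [209. 254.] [ 0.625 -0.284  0.06 ]
place2 0.33 [453. 229.] [0.504 0.366 0.06 ]
jar_a 0.93 [422. 206.] [0.343 0.311 0.   ]
jar_a 0.9 [228. 228.] [ 0.463 -0.275 -0.   ]
jar_a 0.82 [366. 227.] [0.444 0.133 0.   ]
jar_a 0.79 [384. 199.] [0.311 0.196 0.   ]
jar_a 0.63 [332. 268.] [0.609 0.036 0.   ]
jar_a 0.56 [408. 225.]
[... 2637 characters left out ...]
] 356.78583637092333
{'time_s': 1.55, 'q': array([ 1.04051680e+00,  3.06842197e-01,  1.50644105e+00, -9.42346744e-06,
        1.32837443e+00, -7.35064108e-02]), 'joint_vel': array([-0.00108765, -0.00088499, -0.00107795, -0.00129358, -0.00094344,
        0.0022214 ]), 'joint_torque': array([ 1.05357271e-03, -4.57483399e+01, -2.52329296e+01, -2.67327596e-04,
        1.36499839e-03, -9.13478829e-06]), 'tool_pos': array([0.25363084, 0.51603083, 0.23126518]), 'tcp_rot': array([-3.14152713e+00,  4.34758000e-06,  2.68482180e+00]), 'ft_force': array([0.31709879, 0.3256527 , 0.13640602]), 'ft_torque': array([-0.06696596,  0.01039337, -0.02301903]), 'grip_force': 0.0, 'finger_gap': 1.0005156841746017}
```

```bash
python3 - <<'E'
import cv2
a=cv2.imread('pics/scene0.png')[170:350,110:510]; cv2.imwrite('pics/sceneC.png',cv2.resize(a,(800,360),interpolation=cv2.INTER_CUBIC))
a=cv2.imread('pics/side0.png')[140:460,150:540]; cv2.imwrite('pics/sideC.png',cv2.resize(a,None,fx=1.85,fy=1.85,interpolation=cv2.INTER_CUBIC))
E
```

```text
(no output)
```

View pics/sceneC.png

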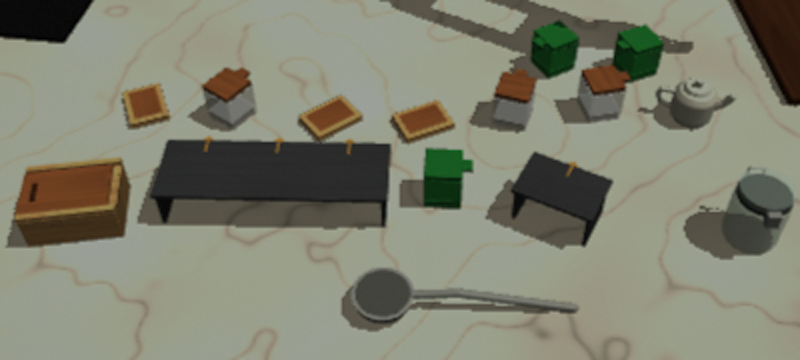

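View pics/sideC.png

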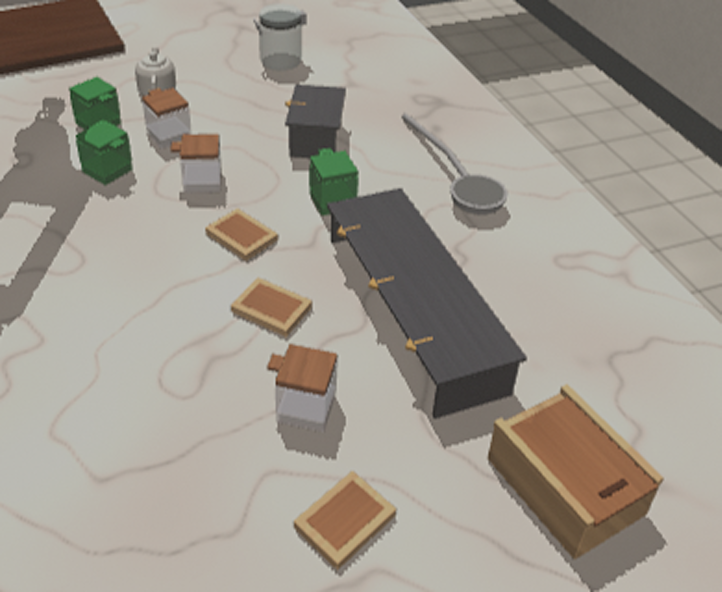

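Three bamboo-lidded clear jars: scene crop (228,95), (515,100), (602,92). Three coasters: (146,105), (330,117), (422,120). The look-alikes are the green jars at (555,48), (638,52) and (445,178). They are green, so I leave them alone. The side view agrees. Next I measure poses from the point clouds.

```bash
cat >> h.py <<'E'
def rect(P2):
    """min-area rectangle: centre, (long,short), yaw of the long side (world)"""
    c,(w,h),a=cv2.minAreaRect((P2*1000).astype(np.float32)); a=np.radians(a)
    if w<h: w,h,a=h,w,a+np.pi/2
    return np.array(c)/1000,(w,h),(a+np.pi/2)%np.pi-np.pi/2
def near(P,im,xy,rad,z0,z1,col=None):
    m=(np.hypot(P[...,0]-xy[0],P[...,1]-xy[1])<rad)&(P[...,2]>z0)&(P[...,2]<z1)&(np.abs(P).sum(-1)>0)
    if col=='wood':
        I=im.astype(int); m&=(I[...,0]-I[...,2]>25)&(I[...,0]>I[...,1])
    m=cv2.morphologyEx(m.astype(np.uint8),cv2.MORPH_OPEN,np.ones((2,2)))>0
    return m
E
python3 - <<'E'
from h import *
for c in ['scene','side']:
    z=np.load(c+'0.npz'); im,d,K,E=z['im'],z['d'],z['K'],z['E']; P=cloud(d,K,E)
    g=near(P,im,(.5,0),.15,-.03,.03); print(c,'floor z',np.median(P[g][:,2]))
    for n,xy,rad,z0,z1,col in [('jshelf',(.615,-.185),.18,.05,.07,None),('pshelf',(.635,.19),.085,.05,.07,None),
      ('cA',(.462,-.126),.06,.005,.02,'wood'),('cB',(.469,.003),.06,.005,.02,'wood'),('cC',(.45,-.412),.06,.005,.02,'wood'),
      ('jA',(.45,-.275),.05,.05,.075,'wood'),('jB',(.44,.128),.05,.05,.075,'wood'),('jC',(.43,.255),.05,.05,.075,'wood'),
      ('pot',(.44,.395),.08,.02,.09,None),('can',(.645,.435),.07,.03,.1,None),('box',(.66,-.447),.09,.04,.07,None)]:
        m=near(P,im,xy,rad,z0,z1,col); q=P[m]
        if len(q)<10: print(n,len(q)); continue
        ctr,wh,a=rect(q[:,:2]); print(n,len(q),ctr.round(4),np.round(wh),round(np.degrees(a),1),'z',np.percentile(q[:,2],[10,50,90]).round(4),'mean',q[:,:2].mean(0).round(4))
E
```

```text
scene floor z 0.00035611396127377187
jshelf 3594 [ 0.8888 -0.1674] [1013.  322.] 5.1 z [0.0566 0.0594 0.0617] mean [ 0.6216 -0.1857]
pshelf 1027 [0.9518 0.0991] [855. 119.] -16.0 z [0.0566 0.0594 0.0616] mean [0.6376 0.1898]
cA 379 [ 0.4714 -0.1312] [77. 55.] -48.7 z [0.006  0.0115 0.014 ] mean [ 0.4747 -0.1293]
cB 387 [0.8988 0.0428] [956.  90.] 4.9 z [0.0062 0.0114 0.0136] mean [0.4784 0.006 ]
cC 358 [ 0.9041 -0.2042] [1065.   56.] 24.3 z [0.006  0.0112 0.0137] mean [ 0.4625 -0.4036]
jA 239 [ 0.4391 -0.2666] [111.  52.] -20.4 z [0.0579 0.0627 0.065 ] mean [ 0.464  -0.2733]
jB 229 [0.8613 0.0814] [1037.   52.] -7.6 z [0.0587 0.0633 0.0659] mean [0.456 0.137]
jC 233 [0.8501 0.1493] [1078.   66.] -15.4 z [0.0586 0.0631 0.0653] mean [0.4483 0.262 ]
pot 465 [0.8633 0.2091] [1081.  107.] -24.0 z [0.0192 0.0446 0.0599] mean [0.4493 0.3951]
can 980 [0.9561 0.2543] [947.  70.] -31.3 z [0.0369 0.0853 0.092 ] mean [0.6718 0.428 ]
box 1511 [ 1.0027 -0.2506] [938. 140.] 29.0 z [0.0448 0.0535 0.0564] mean [ 0.6688 -0.4367]
side floor z -0.000727490759549216
jshelf 5398 [ 0.5079 -0.4031] [927. 24
[... 251 characters left out ...]
1 -0.3855] [869.  88.] 79.5 z [0.0073 0.0108 0.0126] mean [ 0.4681 -0.0079]
cC 1502 [ 0.3576 -0.5784] [473.  86.] 60.0 z [0.0089 0.0113 0.0129] mean [ 0.4504 -0.4175]
jA 683 [ 0.3657 -0.5012] [629.  65.] 67.8 z [0.0596 0.0628 0.0644] mean [ 0.4564 -0.2852]
jB 285 [ 0.3468 -0.3226] [972.  62.] 78.1 z [0.056 0.062 0.064] mean [0.4433 0.115 ]
jC 224 [0.424  0.2608] [64. 50.] -71.1 z [0.0574 0.062  0.064 ] mean [0.427  0.2527]
pot 360 [ 0.3535 -0.1309] [1355.   61.] 80.9 z [0.0232 0.0445 0.0594] mean [0.4332 0.3657]
can 592 [ 0.4784 -0.0907] [1482.   83.] 71.0 z [0.0334 0.0684 0.0896] mean [0.6513 0.4091]
box 3776 [ 0.4743 -0.5767] [586. 145.] 35.2 z [0.0496 0.0535 0.0562] mean [ 0.6569 -0.453 ]
```

```bash
cat >> h.py <<'E'
def plan(wps,start=None):
    """wps: (x,y,z,yaw,hand,extra_rows[,slow rows]); prints calls: the row and how often. Tool pointing down."""
    s=r.sense(); p=np.array(s['tool_pos']) if start is None else np.array(start[:3]); y=R.from_euler('xyz',s['tcp_rot']).as_euler('xyz')[2] if start is None else start[3]
    for x,yy,z,w,h,ex,*n0 in wps:
        t=np.array([x,yy,z]); dw=(w-y+np.pi)%(2*np.pi)-np.pi
        Rt=R.from_euler('xyz',[np.pi,0,y]).as_matrix(); k=int(np.ceil(np.abs(Rt.T@(t-p)).max()/.1495)) or 1
        while True:
            k=max(k,1); pp,yv,out=p.copy(),y,[]
            for i in range(k):
                tp=p+(t-p)*(i+1)/k; tw=y+dw*(i+1)/k
                Rt=R.from_euler('xyz',[np.pi,0,yv]).as_matrix(); sh=np.round(Rt.T@(tp-pp)/.15,3); wz=np.round(-(tw-yv)/2/np.pi,4)
                n=int(max(np.ceil(np.linalg.norm(tp-pp)/.05),np.ceil(abs(np.degrees(tw-yv))/8.59),1))+(ex if i==k-1 else 1)
                if n0 and n<n0[0]: n=n0[0]
                out.append((sh,wz,n)); pp=pp+Rt@sh*.15; yv=yv-wz*2*np.pi
            if all(np.abs(o[0]).max()<=1 for o in out) and all(o[2]<=8 for o in out): break
            k+=1
            if k>8: print('!!',out); break
        p,y=pp,yv
        for sh,wz,n in out: print(f'{n}x [{h},{sh[0]:g},{sh[1]:g},{sh[2]:g},0,0,{wz:g}]')
        print('   ->',p.round(4),round(y,4),'q6~',round(np.arctan2(p[1],p[0])+np.pi/2-y,2))
E
python3 - <<'E'
from h import *
plan([(.48,.24,.31,2.03,1,2)])
E
```

```text
4x [1,-0.722,-0.329,-0.175,0,0,0.0347]
4x [1,-0.776,-0.164,-0.175,0,0,0.0348]
5x [1,-0.793,0.007,-0.175,0,0,0.0347]
   -> [0.4799 0.24   0.31  ] 2.0301 q6~ 0.0
```

Call:
step_arm(
  commands=[
    [1,-0.722,-0.329,-0.175,0,0,0.0347],
    [1,-0.722,-0.329,-0.175,0,0,0.0347],
    [1,-0.722,-0.329,-0.175,0,0,0.0347],
    [1,-0.722,-0.329,-0.175,0,0,0.0347],
  ],
)

```text
time_s: 1.95
tool_pos: [0.3311, 0.4223, 0.2586]
tcp_rot: [3.14, 0.001, 2.463]
ft_force: [-0.1, -0.0, 0.5]
finger_gap: 1.005
grip_force: 0.0
```

Call:
step_arm(
  commands=[
    [1,-0.776,-0.164,-0.175,0,0,0.0348],
    [1,-0.776,-0.164,-0.175,0,0,0.0348],
    [1,-0.776,-0.164,-0.175,0,0,0.0348],
    [1,-0.776,-0.164,-0.175,0,0,0.0348],
  ],
)

```text
time_s: 2.35
tool_pos: [0.4063, 0.3311, 0.2845]
tcp_rot: [3.14, 0.001, 2.245]
ft_force: [0.9, 0.2, -0.1]
finger_gap: 1.001
grip_force: 0.0
```

Call:
step_arm(
  commands=[
    [1,-0.793,0.007,-0.175,0,0,0.0347],
    [1,-0.793,0.007,-0.175,0,0,0.0347],
    [1,-0.793,0.007,-0.175,0,0,0.0347],
    [1,-0.793,0.007,-0.175,0,0,0.0347],
    [1,-0.793,0.007,-0.175,0,0,0.0347],
  ],
)

```text
time_s: 2.85
tool_pos: [0.4791, 0.2412, 0.3094]
tcp_rot: [-3.14, -0.002, 2.03]
ft_force: [-0.9, 0.6, -0.4]
finger_gap: 1.001
grip_force: 0.0
```

```bash
python3 - <<'E'
from h import *
im,d,K,E=shot('wrist','w1.png'); np.savez('w1.npz',im=im,d=d,K=K,E=E); print(-E[:3,:3].T@E[:3,3],r.sense()['tool_pos'])
plan([(.52,-.16,.31,1.27,1,2)])
E
```

```text
[0.44310075 0.31646152 0.45123572] [0.47866381 0.24139859 0.30928316]
4x [1,-0.84,-0.314,-0.002,0,0,0.0404]
4x [1,-0.892,-0.093,-0.001,0,0,0.0404]
5x [1,-0.887,0.133,-0.002,0,0,0.0404]
   -> [ 0.5199 -0.1601  0.31  ] 1.2698 q6~ 0.0
```

View pics/w1.png

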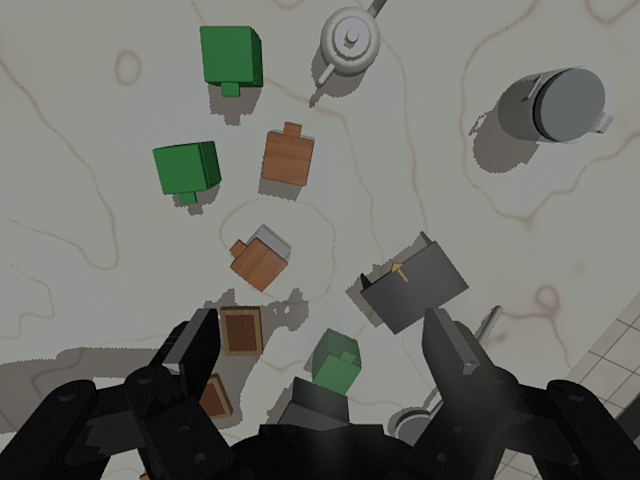

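Wrist view: jar lids at (288,155) and (260,260), teapot at (350,40) with its spout (the tapered one) to the upper right at (378,8), pot shelf at (415,285), coaster at (241,331). The green jars are outside the job.

Call:
step_arm(
  commands=[
    [1,-0.84,-0.314,-0.002,0,0,0.0404],
    [1,-0.84,-0.314,-0.002,0,0,0.0404],
    [1,-0.84,-0.314,-0.002,0,0,0.0404],
    [1,-0.84,-0.314,-0.002,0,0,0.0404],
  ],
)

```text
time_s: 3.3
tool_pos: [0.4927, 0.1044, 0.3098]
tcp_rot: [-3.14, 0.001, 1.774]
ft_force: [0.0, 0.5, 0.4]
finger_gap: 1.001
grip_force: 0.0
```

Call:
step_arm(
  commands=[
    [1,-0.892,-0.093,-0.001,0,0,0.0404],
    [1,-0.892,-0.093,-0.001,0,0,0.0404],
    [1,-0.892,-0.093,-0.001,0,0,0.0404],
    [1,-0.892,-0.093,-0.001,0,0,0.0404],
  ],
)

```text
time_s: 3.7
tool_pos: [0.5075, -0.029, 0.31]
tcp_rot: [-3.141, 0.001, 1.52]
ft_force: [-0.3, -0.3, 1.4]
finger_gap: 0.999
grip_force: 0.0
```

Call:
step_arm(
  commands=[
    [1,-0.887,0.133,-0.002,0,0,0.0404],
    [1,-0.887,0.133,-0.002,0,0,0.0404],
    [1,-0.887,0.133,-0.002,0,0,0.0404],
    [1,-0.887,0.133,-0.002,0,0,0.0404],
    [1,-0.887,0.133,-0.002,0,0,0.0404],
  ],
)

```text
time_s: 4.2
tool_pos: [0.521, -0.1595, 0.3102]
tcp_rot: [-3.14, -0.002, 1.269]
ft_force: [-0.1, 0.0, 0.1]
finger_gap: 1.001
grip_force: 0.0
```

```bash
cat >> h.py <<'E'
def top(im,d,K,E,xy,rad,z,tol=.005,col=None):
    """points of a horizontal top face at height z near xy, by pixel rays on the plane, largest blob"""
    P=cloud(d,K,E); m=(np.hypot(P[...,0]-xy[0],P[...,1]-xy[1])<rad)&(np.abs(P[...,2]-z)<tol)&(d>0)
    if col=='wood':
        I=im.astype(int); m&=(I[...,0]-I[...,2]>20)&(I[...,0]>I[...,1])
    n,l,st,_=cv2.connectedComponentsWithStats(m.astype(np.uint8))
    if n<2: return None,m
    m=l==1+np.argmax(st[1:,4]); v,u=np.nonzero(m)
    return np.array([ray((a,b),z,K,E)[:2] for a,b in zip(u,v)]),m
def opened(m,k):
    return cv2.morphologyEx(m.astype(np.uint8),cv2.MORPH_OPEN,cv2.getStructuringElement(cv2.MORPH_ELLIPSE,(k,k)))>0
def jar(im,d,K,E,xy,rad=.055):
    """jar centre, tab direction"""
    q,m=top(im,d,K,E,xy,rad,.0625,.006,'wood')
    mm=opened(m,2*int(13)+1); v,u=np.nonzero(mm); b=np.array([ray((a,c),.064,K,E)[:2] for a,c in zip(u,v)])
    ctr,wh,a=rect(b); t=m&~cv2.dilate(mm.astype(np.uint8),np.ones((5,5))).astype(bool)
    n,l,st,ce=cv2.connectedComponentsWithStats(t.astype(np.uint8)); i=1+np.argmax(st[1:,4]); tab=ray(ce[i],.062,K,E)[:2]
    dt=np.arctan2(*(tab-ctr)[::-1]); k=np.round((dt-a)/(np.pi/2)); yaw=a+k*np.pi/2
    return ctr,wh,(yaw+np.pi)%(2*np.pi)-np.pi,dt,st[i,4]
E
python3 - <<'E'
from h import *
im,d,K,E=shot('wrist','w2.png'); np.savez('w2.npz',im=im,d=d,K=K,E=E)
D=lambda a:round(float(np.degrees(a)),1)
for f in ['w1','w2']:
    z=np.load(f+'.npz'); A=[z[k] for k in ('im','d','K','E')]; P=cloud(A[1],A[2],A[3])
    m=(np.abs(P[...,2])<.02)&(A[1]>0); print(f,'floor',np.median(P[m][:,2]))
    for n,xy,rad,h,col in [('jshelf',(.615,-.185),.19,.06,None),('pshelf',(.635,.19),.08,.06,None),('cA',(.464,-.13),.06,.012,'wood'),('cB',(.469,.003),.06,.012,'wood'),('cC',(.45,-.412),.06,.012,'wood')]:
        q,_=top(*A,xy,rad,h,.005,col)
        if q is None or len(q)<300: continue
        c,wh,a=rect(q); print(n,len(q),c.round(4),np.round(wh),D(a))
    for n,xy in [('jA',(.457,-.279)),('jB',(.445,.125)),('jC',(.43,.254))]:
        try: c,wh,a,dt,k=jar(*A,xy); print(n,c.round(4),np.round(wh),'tabdir',D(a),D(dt),k)
        except Exception as e: print(n,'-')
E
```

```text
w1 floor -0.000662458069409325
jshelf 1122 [ 0.6147 -0.0545] [95. 47.] 1.0
pshelf 5121 [0.6288 0.1886] [109.  84.] 64.3
cA 871 [ 0.4732 -0.1263] [78. 43.] -50.1
cB 1823 [0.4692 0.0043] [78. 56.] -62.6
jA -
jB -
jC [0.4315 0.2643] [41. 37.] tabdir 160.5 -178.6 976
w2 floor -0.0005186147294332001
jshelf 24583 [ 0.6165 -0.1859] [299. 107.] -89.1
cA 2746 [ 0.4681 -0.1331] [76. 56.] -50.1
cB 3712 [0.4697 0.0015] [76. 55.] -62.5
cC 1666 [ 0.4528 -0.408 ] [77. 58.] 24.7
jA -
jB -
jC -
```

View pics/w2.png

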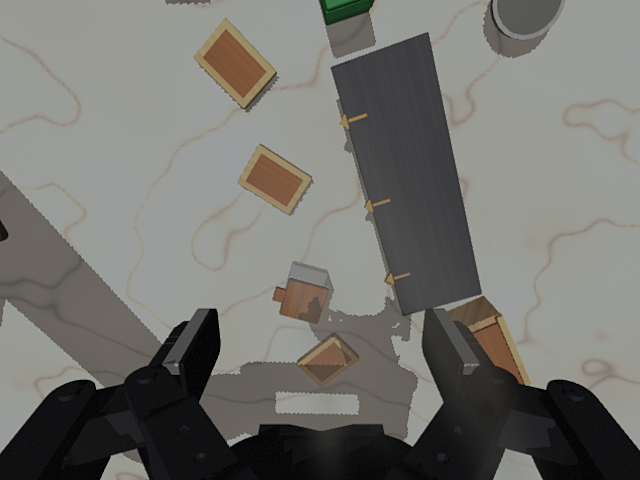

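Wrist view 2: coasters at (235,63), (275,178) and (328,358), jar A's lid at (303,298), and the long shelf with pointers at (350,120), (375,204) and (395,277). Next I refine the shelves with the legs filtered out, and cross-check with the fixed cameras.

```bash
python3 - <<'E'
from h import *
D=lambda a:round(float(np.degrees(a)),1)
for f in ['w1','w2','scene0','side0']:
    z=np.load(f+'.npz'); A=[z[k] for k in ('im','d','K','E')]
    for n,xy,rad,h,col,k in [('jshelf',(.615,-.185),.19,.06,None,21 if f[0]=='w' else 9),('pshelf',(.63,.188),.08,.06,None,21 if f[0]=='w' else 9),('cA',(.464,-.13),.06,.012,'wood',7),('cB',(.469,.003),.06,.012,'wood',7),('cC',(.45,-.412),.06,.012,'wood',7)]:
        q,m=top(*A,xy,rad,h,.005,col)
        if q is None: continue
        m=opened(m,k); v,u=np.nonzero(m)
        if len(u)<100: continue
        q=np.array([ray((a,b),h,A[2],A[3])[:2] for a,b in zip(u,v)])
        c,wh,a=rect(q); print(f,n,len(q),c.round(4),np.round(wh),D(a))
w=np.radians(117.4)
plan([(.4695,.003,.12,w,1,2),(.4695,.003,.001,w,1,2)])
E
```

```text
w1 jshelf 496 [ 0.5935 -0.0507] [40. 37.] 8.5
w1 pshelf 3378 [0.6295 0.1886] [108.  73.] 61.3
w1 cA 851 [ 0.4734 -0.1266] [77. 43.] -49.7
w1 cB 1797 [0.4692 0.0043] [78. 56.] -62.6
w2 jshelf 20581 [ 0.6196 -0.1859] [299. 101.] -89.0
w2 cA 2723 [ 0.4681 -0.1331] [76. 56.] -50.0
w2 cB 3697 [0.4698 0.0015] [76. 55.] -62.4
w2 cC 1639 [ 0.4527 -0.4085] [76. 57.] 24.5
scene0 jshelf 3200 [ 0.6216 -0.1848] [299. 107.] -89.2
scene0 pshelf 965 [0.6348 0.1868] [110.  80.] 63.9
scene0 cA 333 [ 0.4699 -0.1328] [74. 55.] -49.8
scene0 cB 304 [0.473  0.0035] [77. 59.] -61.6
scene0 cC 321 [ 0.4564 -0.4082] [81. 56.] 24.8
side0 jshelf 4862 [ 0.6172 -0.1896] [301. 103.] -89.0
side0 pshelf 612 [0.6298 0.1805] [115.  76.] 64.6
side0 cA 711 [ 0.4655 -0.1376] [77. 58.] -50.4
side0 cB 520 [ 0.467  -0.0027] [78. 58.] -62.5
side0 cC 1446 [ 0.4508 -0.4133] [77. 57.] 24.9
4x [1,0.465,-0.323,0.634,0,0,-0.062]
5x [1,0.553,-0.122,0.635,0,0,-0.0619]
   -> [0.4695 0.0029 0.12  ] 2.0489 q6~ -0.47
5x [1,0,0,0.793,0,0,-0]
   -> [0.4695 0.0029 0.001 ] 2.0489 q6~ -0.47
```

Call:
step_arm(
  commands=[
    [1,0.465,-0.323,0.634,0,0,-0.062],
    [1,0.465,-0.323,0.634,0,0,-0.062],
    [1,0.465,-0.323,0.634,0,0,-0.062],
    [1,0.465,-0.323,0.634,0,0,-0.062],
  ],
)

```text
time_s: 4.65
tool_pos: [0.4908, -0.0752, 0.2126]
tcp_rot: [-3.134, -0.005, 1.664]
ft_force: [-0.6, 0.3, 0.2]
finger_gap: 1.0
grip_force: 0.0
```

Call:
step_arm(
  commands=[
    [1,0.553,-0.122,0.635,0,0,-0.0619],
    [1,0.553,-0.122,0.635,0,0,-0.0619],
    [1,0.553,-0.122,0.635,0,0,-0.0619],
    [1,0.553,-0.122,0.635,0,0,-0.0619],
    [1,0.553,-0.122,0.635,0,0,-0.0619],
    [1,0.553,-0.122,0.635,0,0,-0.0619],
  ],
)

```text
time_s: 5.25
tool_pos: [0.4724, 0.0001, 0.1223]
tcp_rot: [3.138, 0.003, 2.046]
ft_force: [0.2, 0.6, 0.4]
finger_gap: 1.0
grip_force: 0.0
```

```bash
python3 - <<'E'
from h import *
A=shot('wrist','w3.png'); print(r.sense()['tool_pos'],r.sense()['tcp_rot'])
q,m=top(*A,(.4695,.002),.06,.012,.005,'wood'); c,wh,a=rect(q); print(c,wh,np.degrees(a))
E
```

```text
[ 4.72251204e-01 -1.59176447e-04  1.22264211e-01] [3.13782065e+00 2.73067770e-03 2.04541199e+00]
[0.46912714 0.00337233] (75.31282806396484, 55.35835647583008) -62.54531669616699
```

View pics/w3.png

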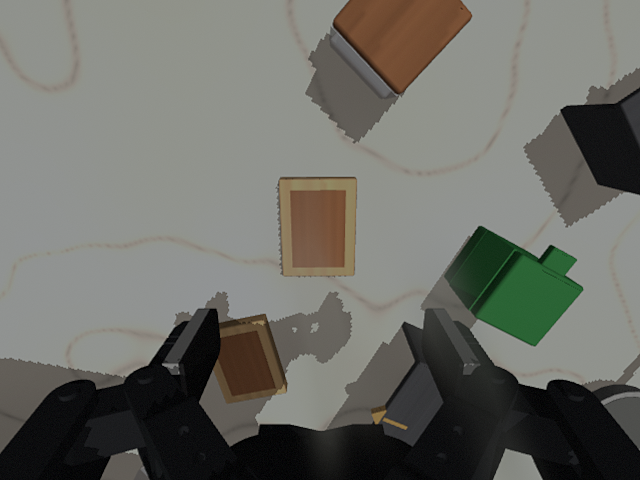

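The coaster is centred and square to the fingers (318,227). I descend next.

Call:
step_arm(
  commands=[
    [1,0,0,0.4,0,0,0],
    [1,0,0,0.793,0,0,0],
    [1,0,0,0.793,0,0,0],
    [1,0,0,0.793,0,0,0],
    [1,0,0,0.793,0,0,0],
    [1,0,0,0.793,0,0,0],
  ],
)

```text
time_s: 5.9
tool_pos: [0.4719, -0.0, 0.0032]
tcp_rot: [3.138, 0.002, 2.046]
ft_force: [0.2, -0.5, 0.8]
finger_gap: 1.0
grip_force: 0.0
```

```bash
python3 - <<'E'
from h import *
w=np.radians(117.4)
plan([(.4692,.0032,.0005,w,1,2)])
E
```

```text
3x [1,0.027,-0.006,0.018,0,0,-0.0005]
   -> [0.4693 0.0032 0.0005] 2.0492 q6~ -0.47
```

Call:
step_arm(
  commands=[
    [1,0.027,-0.006,0.018,0,0,0],
    [1,0.027,-0.006,0.018,0,0,0],
  ],
)

```text
time_s: 6.1
tool_pos: [0.4672, 0.0039, -0.0003]
tcp_rot: [3.14, 0.001, 2.047]
ft_force: [-0.6, -0.0, 0.4]
finger_gap: 1.002
grip_force: 0.0
```

Call:
step_arm(
  commands=[
    [0.4,0,0,0,0,0,0],
    [0.4,0,0,0,0,0,0],
    [0.4,0,0,0,0,0,0],
    [0.4,0,0,0,0,0,0],
    [0.4,0,0,0,0,0,0],
    [0.4,0,0,0,0,0,0],
  ],
  grip_force=30,
)

```text
time_s: 6.7
tool_pos: [0.4673, 0.0038, -0.0007]
tcp_rot: [3.141, 0.0, 2.047]
ft_force: [-0.5, 0.6, 5.6]
finger_gap: 0.646
grip_force: 31.1
```

```bash
python3 - <<'E'
from h import *
w=np.radians(64)
plan([(.4673,.0038,.1,np.radians(117.4),.4,1),(.594,.113,.2,w,.4,3)])
E
```

```text
4x [0.4,0,-0,-0.671,0,0,-0.0003]
   -> [0.4673 0.0038 0.1   ] 2.0491 q6~ -0.47
5x [0.4,0.129,0.542,-0.333,0,0,0.0742]
7x [0.4,0.359,0.427,-0.334,0,0,0.0741]
   -> [0.594 0.113 0.2  ] 1.1173 q6~ 0.64
```

Call:
step_arm(
  commands=[
    [0.4,0,0,-0.3,0,0,0],
    [0.4,0,0,-0.671,0,0,0],
    [0.4,0,0,-0.671,0,0,0],
    [0.4,0,0,-0.671,0,0,0],
  ],
)

```text
time_s: 7.1
tool_pos: [0.4686, 0.0037, 0.1011]
tcp_rot: [3.138, 0.002, 2.047]
ft_force: [0.4, 0.9, -1.1]
finger_gap: 0.644
grip_force: 33.2
```

Call:
step_arm(
  commands=[
    [0.4,0.129,0.542,-0.333,0,0,0.0742],
    [0.4,0.129,0.542,-0.333,0,0,0.0742],
    [0.4,0.129,0.542,-0.333,0,0,0.0742],
    [0.4,0.129,0.542,-0.333,0,0,0.0742],
    [0.4,0.129,0.542,-0.333,0,0,0.0742],
    [0.4,0.129,0.542,-0.333,0,0,0.0742],
  ],
)

```text
time_s: 7.7
tool_pos: [0.5283, 0.0577, 0.1476]
tcp_rot: [-3.137, 0.0, 1.583]
ft_force: [0.5, 0.6, -0.2]
finger_gap: 0.645
grip_force: 33.2
```

Call:
step_arm(
  commands=[
    [0.4,0.359,0.427,-0.334,0,0,0.0741],
    [0.4,0.359,0.427,-0.334,0,0,0.0741],
    [0.4,0.359,0.427,-0.334,0,0,0.0741],
    [0.4,0.359,0.427,-0.334,0,0,0.0741],
    [0.4,0.359,0.427,-0.334,0,0,0.0741],
    [0.4,0.359,0.427,-0.334,0,0,0.0741],
    [0.4,0.359,0.427,-0.334,0,0,0.0741],
  ],
)

```text
time_s: 8.4
tool_pos: [0.5928, 0.112, 0.1987]
tcp_rot: [-3.14, 0.001, 1.116]
ft_force: [-0.4, 0.1, -0.4]
finger_gap: 0.642
grip_force: 33.2
```

```bash
python3 - <<'E'
from h import *
A=shot('wrist','w4.png'); s=r.sense(); print(s['tool_pos'],s['tcp_rot'],s['finger_gap'])
np.savez('w4.npz',im=A[0],d=A[1],K=A[2],E=A[3])
P=cloud(*A[1:])
q,m=top(*A,(.631,.188),.08,.06,.005)
for k in (1,11,21):
    mm=opened(m,k); v,u=np.nonzero(mm); q=np.array([ray((a,b),.06,A[2],A[3])[:2] for a,b in zip(u,v)]); c,wh,a=rect(q); print(k,c,wh,np.degrees(a),np.median(P[mm][:,2]))
E
```

```text
[0.59308992 0.11206751 0.1989535 ] [-3.14038706e+00  8.21489306e-04  1.11583265e+00] 0.643149920223325
1 [0.62997791 0.18835609] (109.20135498046875, 82.86383819580078) 64.33870697021486 0.05917192598700961
11 [0.63074091 0.18809663] (108.88719177246094, 81.6260986328125) 63.971309661865234 0.05917369203186568
21 [0.63116736 0.18763469] (108.7698745727539, 79.93669128417969) 64.6138687133789 0.059179121123278715
```

View pics/w4.png

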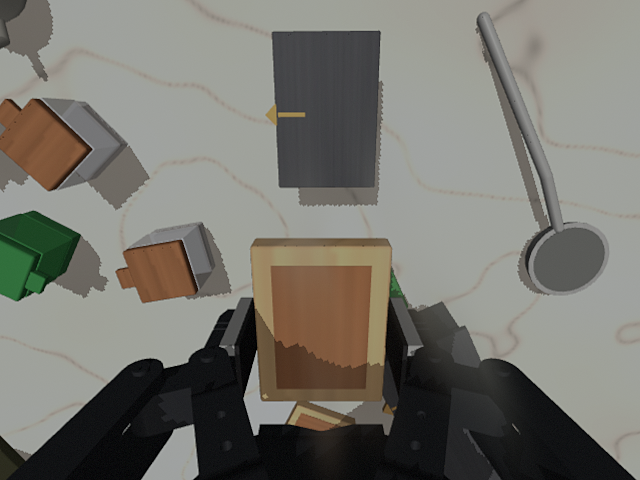

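The shelf fills (273-380, 31-187) with its pointer on the left at (275,115). The coaster hangs square in the fingers at (320,320). I need the shelf's centre without the pointer, and the position of the held coaster.

```bash
cat >> h.py <<'E'
def shelf(im,d,K,E,xy,rad=.08):
    P=cloud(d,K,E); I=im.astype(int); m=(np.hypot(P[...,0]-xy[0],P[...,1]-xy[1])<rad)&(np.abs(P[...,2]-.06)<.006)&(d>0)&(I.max(-1)-I.min(-1)<25)&(I.max(-1)<110)
    m=opened(cv2.morphologyEx(m.astype(np.uint8),cv2.MORPH_CLOSE,np.ones((9,9))),15); v,u=np.nonzero(m)
    return np.array([ray((a,b),.06,K,E)[:2] for a,b in zip(u,v)])
def ext(q,c,ang):
    """extent centre of points along axes at ang, from 1..99 % marginal widths"""
    A=np.array([[np.cos(ang),np.sin(ang)],[-np.sin(ang),np.cos(ang)]]); t=(q-c)@A.T
    lo,hi=[],[]
    for i in (0,1):
        o=t[:,1-i]; b=np.digitize(o,np.linspace(*np.percentile(o,[5,95]),25))
        lo.append(np.median([t[b==k,i].min() for k in range(1,25) if (b==k).any()])); hi.append(np.median([t[b==k,i].max() for k in range(1,25) if (b==k).any()]))
    lo,hi=np.array(lo),np.array(hi); return c+((lo+hi)/2)@A,(hi-lo)*1000
E
python3 - <<'E'
from h import *
z=np.load('w4.npz'); A=[z[k] for k in ('im','d','K','E')]
q=shelf(*A,(.631,.188)); c,wh,a=rect(q); print(c,wh,np.degrees(a))
for an in (62.5,63.5,64.5,65.5): print(an,ext(q,np.array([.631,.188]),np.radians(an)))
# held coaster: top face
P=cloud(*A[1:]); I=A[0].astype(int); m=(P[...,2]>.17)&(P[...,2]<.23)&(I[...,0]-I[...,2]>20)&(A[1]>0); print(np.percentile(P[m][:,2],[5,50,95]))
h=np.percentile(P[m][:,2],60)
m&=np.abs(P[...,2]-h)<.004
v,u=np.nonzero(opened(m,7)); q=np.array([ray((x,y),h,A[2],A[3])[:2] for x,y in zip(u,v)]); c,wh,a=rect(q); print('held',h,c,wh,np.degrees(a))
E
```

```text
[0.63341534 0.18671779] (109.18588256835938, 75.22858428955078) 64.35830688476562
62.5 (array([0.63353485, 0.18672422]), array([108.96378635,  74.60848652]))
63.5 (array([0.6334486 , 0.18676627]), array([108.89016463,  74.71202697]))
64.5 (array([0.63341377, 0.18667519]), array([108.70115793,  74.72119992]))
65.5 (array([0.63348118, 0.18668494]), array([108.85577014,  74.53571149]))
[0.20874018 0.21065599 0.21162541]
held 0.21081396522569748 [0.59279279 0.11147443] (76.51758575439453, 55.284423828125) 64.01097106933592
```

```bash
python3 - <<'E'
from h import *
plan([(.6337,.1871,.09,np.radians(64.3),.4,4)])
E
```

```text
7x [0.4,0.568,0.023,0.726,0,0,-0.001]
   -> [0.6336 0.1871 0.0901] 1.1221 q6~ 0.74
```

Call:
step_arm(
  commands=[
    [0.4,0.568,0.023,0.4,0,0,-0.001],
    [0.4,0.568,0.023,0.726,0,0,-0.001],
    [0.4,0.568,0.023,0.726,0,0,-0.001],
    [0.4,0.568,0.023,0.726,0,0,-0.001],
    [0.4,0.568,0.023,0.726,0,0,-0.001],
    [0.4,0.568,0.023,0.726,0,0,-0.001],
    [0.4,0.568,0.023,0.726,0,0,-0.001],
  ],
)

```text
time_s: 9.15
tool_pos: [0.6357, 0.187, 0.093]
tcp_rot: [3.139, -0.002, 1.121]
ft_force: [0.5, -0.1, 0.2]
finger_gap: 0.642
grip_force: 33.2
```

```bash
python3 - <<'E'
from h import *
s=r.sense();print(s['tool_pos'],s['tcp_rot'])
plan([(.6337,.1872,.062,np.radians(64.3),.4,2)])
E
```

```text
[0.63570384 0.18704309 0.09303662] [ 3.13852737e+00 -2.10248375e-03  1.12083433e+00]
3x [0.4,-0.005,-0.012,0.207,0,0,-0.0002]
   -> [0.6338 0.1872 0.062 ] 1.1221 q6~ 0.74
```

Call:
step_arm(
  commands=[
    [0.4,-0.005,-0.012,0.207,0,0,0],
    [0.4,-0.005,-0.012,0.207,0,0,0],
    [0.4,-0.005,-0.012,0.207,0,0,0],
  ],
)

```text
time_s: 9.45
tool_pos: [0.6326, 0.1873, 0.0608]
tcp_rot: [3.141, -0.0, 1.121]
ft_force: [-0.2, 0.7, -1.2]
finger_gap: 0.642
grip_force: 34.0
```

```bash
python3 - <<'E'
from h import *
s=r.sense();print(s['ft_force'])
plan([(.6337,.1872,.0605,np.radians(64.3),.4,2)])
E
```

```text
[-0.23526212  0.73237785 -1.19089023]
3x [0.4,0.003,0.007,0.002,0,0,-0.0002]
   -> [0.6337 0.1872 0.0605] 1.1222 q6~ 0.74
```

Call:
step_arm(
  commands=[
    [0.4,0.003,0.006,0,0,0,0],
    [0.75,0.003,0.006,0,0,0,0],
    [0.85,0.003,0.006,0,0,0,0],
    [0.85,0.003,0.006,0,0,0,0],
    [0.85,0.003,0.006,0,0,0,0],
  ],
)

```text
time_s: 9.95
tool_pos: [0.6336, 0.1879, 0.0597]
tcp_rot: [3.142, -0.0, 1.122]
ft_force: [-0.6, 0.9, 0.1]
finger_gap: 0.851
grip_force: 0.0
```

Call:
step_arm(
  commands=[
    [1,0,0,-0.3,0,0,0],
    [1,0,0,-0.6,0,0,0],
    [1,-0.55,0,-0.9,0,0,0],
    [1,-0.55,0,-0.9,0,0,0],
    [1,-0.55,0,-0.9,0,0,0],
    [1,-0.55,0,-0.9,0,0,0],
  ],
)

```text
time_s: 10.55
tool_pos: [0.598, 0.113, 0.1956]
tcp_rot: [3.14, -0.001, 1.12]
ft_force: [0.7, 1.2, 0.3]
finger_gap: 1.0
grip_force: 0.0
```

```bash
cat >> h.py <<'E'
def wood(A,xy,z,rad=.06,tol=.005):
    q,m=top(*A,xy,rad,z,tol,'wood'); v,u=np.nonzero(opened(m,7)); q=np.array([ray((x,y),z,A[2],A[3])[:2] for x,y in zip(u,v)]); c,wh,a=rect(q); return c.round(4),np.round(wh,1),round(np.degrees(a),1)
E
python3 - <<'E'
from h import *
A=shot('wrist','w5.png'); s=r.sense(); print(s['tool_pos'],wood(A,(.6334,.1867),.072))
w=np.radians(129.9)
plan([(.47,-.11,.20,w,1,3)])
E
```

```text
[0.59786389 0.11360794 0.19462098] (array([0.6334, 0.186 ]), array([75. , 55.4]), np.float64(64.4))
5x [1,-0.857,-0.06,-0.018,0,0,-0.0912]
7x [1,-0.687,-0.514,-0.018,0,0,-0.0913]
   -> [ 0.47 -0.11  0.2 ] 2.2674 q6~ -0.93
```

```bash
python3 - <<'E'
from h import *
plan([(.4683,-.1328,.12,np.radians(129.9),1,3)])
E
```

```text
5x [1,-0.927,-0.032,0.249,0,0,-0.0912]
7x [1,-0.763,-0.529,0.248,0,0,-0.0913]
   -> [ 0.4683 -0.1328  0.1201] 2.2674 q6~ -0.97
```

Call:
step_arm(
  commands=[
    [1,-0.927,-0.032,0.249,0,0,-0.0912],
    [1,-0.927,-0.032,0.249,0,0,-0.0912],
    [1,-0.927,-0.032,0.249,0,0,-0.0912],
    [1,-0.927,-0.032,0.249,0,0,-0.0912],
    [1,-0.927,-0.032,0.249,0,0,-0.0912],
    [1,-0.927,-0.032,0.249,0,0,-0.0912],
  ],
)

```text
time_s: 11.2
tool_pos: [0.5338, -0.0089, 0.1566]
tcp_rot: [-3.141, -0.001, 1.692]
ft_force: [0.7, 0.4, -0.3]
finger_gap: 1.001
grip_force: 0.0
```

Call:
step_arm(
  commands=[
    [1,-0.763,-0.529,0.248,0,0,-0.0913],
    [1,-0.763,-0.529,0.248,0,0,-0.0913],
    [1,-0.763,-0.529,0.248,0,0,-0.0913],
    [1,-0.763,-0.529,0.248,0,0,-0.0913],
    [1,-0.763,-0.529,0.248,0,0,-0.0913],
    [1,-0.763,-0.529,0.248,0,0,-0.0913],
    [1,-0.763,-0.529,0.248,0,0,-0.0913],
  ],
)

```text
time_s: 11.9
tool_pos: [0.4699, -0.1321, 0.1204]
tcp_rot: [3.141, 0.001, 2.267]
ft_force: [0.4, -0.4, -0.3]
finger_gap: 0.999
grip_force: 0.0
```

```bash
python3 - <<'E'
from h import *
A=shot('wrist','w6.png'); s=r.sense(); print(s['tool_pos'],s['tcp_rot'])
c,wh,a=wood(A,(.468,-.1328),.012); print(c,wh,a)
plan([(c[0],c[1],.0,np.radians(a+180),1,3)])
E
```

```text
[ 0.46975691 -0.13207021  0.12034   ] [3.14073975e+00 8.88135591e-04 2.26770048e+00]
[ 0.4674 -0.1325] [75.2 55.4] -50.1
6x [1,0.008,-0.014,0.802,0,0,0.0001]
   -> [ 0.4674 -0.1325  0.    ] 2.2671 q6~ -0.97
```

Call:
step_arm(
  commands=[
    [1,0.008,-0.014,0.4,0,0,0],
    [1,0.008,-0.014,0.7,0,0,0],
    [1,0.008,-0.014,0.8,0,0,0],
    [1,0.008,-0.014,0.8,0,0,0],
    [1,0.008,-0.014,0.8,0,0,0],
  ],
)

```text
time_s: 12.45
tool_pos: [0.4669, -0.133, 0.0002]
tcp_rot: [3.142, 0.0, 2.269]
ft_force: [0.2, 0.6, 0.3]
finger_gap: 1.0
grip_force: 0.0
```

Call:
step_arm(
  commands=[
    [0.4,0,0,0,0,0,0],
    [0.4,0,0,0,0,0,0],
    [0.4,0,0,0,0,0,0],
    [0.4,0,0,0,0,0,0],
    [0.4,0,0,0,0,0,0],
    [0.4,0,0,0,0,0,0],
  ],
  grip_force=30,
)

```text
time_s: 13.05
tool_pos: [0.4676, -0.1339, 0.0018]
tcp_rot: [3.139, 0.003, 2.268]
ft_force: [-0.5, 1.0, 5.4]
finger_gap: 0.647
grip_force: 30.9
```

Call:
step_arm(
  commands=[
    [0.4,0,0,-0.3,0,0,0],
    [0.4,0,0,-0.67,0,0,0],
    [0.4,0,0,-0.67,0,0,0],
    [0.4,0,0,-0.67,0,0,0],
    [0.4,0,0,-0.67,0,0,0],
  ],
)

```text
time_s: 13.55
tool_pos: [0.4654, -0.1332, 0.1004]
tcp_rot: [-3.142, -0.0, 2.268]
ft_force: [-0.1, 1.0, -0.9]
finger_gap: 0.643
grip_force: 33.1
```

```bash
python3 - <<'E'
from h import *
plan([(.594,.111,.2,np.radians(64.3),.4,4)])
E
```

```text
5x [0.4,0.349,0.851,-0.332,0,0,0.0912]
8x [0.4,0.755,0.526,-0.332,0,0,0.0912]
   -> [0.5939 0.111  0.2   ] 1.122 q6~ 0.63
```

Call:
step_arm(
  commands=[
    [0.4,0.349,0.851,-0.332,0,0,0.0912],
    [0.4,0.349,0.851,-0.332,0,0,0.0912],
    [0.4,0.349,0.851,-0.332,0,0,0.0912],
    [0.4,0.349,0.851,-0.332,0,0,0.0912],
    [0.4,0.349,0.851,-0.332,0,0,0.0912],
    [0.4,0.349,0.851,-0.332,0,0,0.0912],
  ],
)

```text
time_s: 14.15
tool_pos: [0.5286, -0.0114, 0.1484]
tcp_rot: [-3.137, -0.0, 1.699]
ft_force: [0.0, 0.2, -0.1]
finger_gap: 0.644
grip_force: 33.1
```

Call:
step_arm(
  commands=[
    [0.4,0.755,0.526,-0.332,0,0,0.0912],
    [0.4,0.755,0.526,-0.332,0,0,0.0912],
    [0.4,0.755,0.526,-0.332,0,0,0.0912],
    [0.4,0.755,0.526,-0.332,0,0,0.0912],
    [0.4,0.755,0.526,-0.332,0,0,0.0912],
    [0.4,0.755,0.526,-0.332,0,0,0.0912],
    [0.4,0.755,0.526,-0.332,0,0,0.0912],
    [0.4,0.755,0.526,-0.332,0,0,0.0912],
  ],
)

```text
time_s: 14.95
tool_pos: [0.5937, 0.1094, 0.1994]
tcp_rot: [-3.14, 0.001, 1.122]
ft_force: [-0.2, -0.2, -0.7]
finger_gap: 0.645
grip_force: 33.1
```

```bash
cat >> h.py <<'E'
def held(A,tcp,yaw):
    """coaster in the fingers: offset of its centre from the TCP in tool x,y and of its underside in world z"""
    P=cloud(*A[1:]); I=A[0].astype(int); m=(np.abs(P[...,2]-tcp[2]-.012)<.012)&(I[...,0]-I[...,2]>20)&(A[1]>0)&(np.hypot(P[...,0]-tcp[0],P[...,1]-tcp[1])<.07)
    z=np.percentile(P[m][:,2],60); m&=np.abs(P[...,2]-z)<.004
    v,u=np.nonzero(opened(m,7)); c,wh,a=rect(np.array([ray((x,y),z,A[2],A[3])[:2] for x,y in zip(u,v)]))
    d=c-tcp[:2]; return np.round([d@[np.cos(yaw),np.sin(yaw)],d@[np.sin(yaw),-np.cos(yaw)],z-.012-tcp[2]],4),np.round(wh,1),round(np.degrees(a),1)
E
python3 - <<'E'
from h import *
s=r.sense(); A=shot('wrist','w7.png'); t=s['tool_pos']; w=s['tcp_rot'][2]; print(t,w)
o,wh,a=held(A,t,w); print(o,wh,a); c,wh,a=wood(A,(.6334,.187),.072); print('pile',c,wh,a)
T=np.array([.6334,.1864])-o[0]*np.array([np.cos(w),np.sin(w)])-o[1]*np.array([np.sin(w),-np.cos(w)])
print(T); plan([(T[0],T[1],.10,np.radians(64.4),.4,4)])
E
```

```text
[0.59368957 0.10943081 0.1993706 ] 1.1221952262759387
[ 0.0022  0.0002 -0.0023] [76.1 55.2] 64.4
pile [0.6335 0.1862] [74.3 55.4] 64.4
[0.63226564 0.18450442]
7x [0.4,0.561,0.014,0.664,0,0,-0.0003]
   -> [0.6323 0.1846 0.1   ] 1.1239 q6~ 0.73
```

Call:
step_arm(
  commands=[
    [0.4,0.561,0.014,0.3,0,0,0],
    [0.4,0.561,0.014,0.664,0,0,0],
    [0.4,0.561,0.014,0.664,0,0,0],
    [0.4,0.561,0.014,0.664,0,0,0],
    [0.4,0.561,0.014,0.664,0,0,0],
    [0.4,0.561,0.014,0.664,0,0,0],
    [0.4,0.561,0.014,0.664,0,0,0],
  ],
)

```text
time_s: 15.7
tool_pos: [0.6341, 0.185, 0.1029]
tcp_rot: [3.139, -0.002, 1.121]
ft_force: [0.9, -0.4, -0.6]
finger_gap: 0.643
grip_force: 33.0
```

```bash
python3 - <<'E'
from h import *
plan([(.6323,.1845,.0755,np.radians(64.4),.4,2)])
E
```

```text
3x [0.4,-0.008,-0.009,0.182,0,0,-0.0004]
   -> [0.6324 0.1845 0.0756] 1.1239 q6~ 0.73
```

Call:
step_arm(
  commands=[
    [0.4,-0.005,-0.005,0.182,0,0,0],
    [0.4,-0.005,-0.005,0.182,0,0,0],
    [0.4,-0.005,-0.005,0.182,0,0,0],
  ],
)

```text
time_s: 16.0
tool_pos: [0.6319, 0.1849, 0.0744]
tcp_rot: [3.141, -0.0, 1.122]
ft_force: [-0.1, 0.6, -1.2]
finger_gap: 0.642
grip_force: 34.8
```

```bash
python3 - <<'E'
from h import *
plan([(.6323,.1845,.0746,np.radians(64.4),.4,2)])
E
```

```text
3x [0.4,-0.001,0.003,-0.001,0,0,-0.0004]
   -> [0.6323 0.1845 0.0746] 1.1241 q6~ 0.73
```

Good. Release, back off and look; then on to coaster C, which I reach via a waypoint.

Call:
step_arm(
  commands=[
    [0.75,0,0,0,0,0,0],
    [0.85,0,0,0,0,0,0],
    [0.85,0,0,0,0,0,0],
    [0.85,0,0,0,0,0,0],
  ],
)

```text
time_s: 16.4
tool_pos: [0.632, 0.1854, 0.0735]
tcp_rot: [3.141, -0.0, 1.122]
ft_force: [0.7, 0.2, 1.0]
finger_gap: 0.848
grip_force: 0.0
```

Call:
step_arm(
  commands=[
    [1,0,0,-0.3,0,0,0],
    [1,0,0,-0.6,0,0,0],
    [1,-0.55,0,-0.85,0,0,0],
    [1,-0.55,0,-0.85,0,0,0],
    [1,-0.55,0,-0.85,0,0,0],
    [1,-0.55,0,-0.85,0,0,0],
  ],
)

```text
time_s: 17.0
tool_pos: [0.5963, 0.1106, 0.2015]
tcp_rot: [3.14, -0.001, 1.121]
ft_force: [-0.8, 1.0, -1.3]
finger_gap: 1.0
grip_force: 0.0
```

```bash
python3 - <<'E'
from h import *
A=shot('wrist','w8.png'); s=r.sense(); print(s['tool_pos'],wood(A,(.6334,.1867),.084))
plan([(.453,-.4085,.13,np.radians(24.7),1,3)])
E
```

```text
[0.59627482 0.11127195 0.20070982] (array([0.6323, 0.1858]), array([74.9, 55.4]), np.float64(64.3))
4x [1,-0.884,0.161,0.118,0,0,0.0275]
4x [1,-0.843,0.311,0.118,0,0,0.0274]
4x [1,-0.778,0.451,0.118,0,0,0.0275]
6x [1,-0.688,0.577,0.117,0,0,0.0275]
   -> [ 0.453  -0.4085  0.1301] 0.431 q6~ 0.41
```

Call:
step_arm(
  commands=[
    [1,-0.884,0.161,0.118,0,0,0.0275],
    [1,-0.884,0.161,0.118,0,0,0.0275],
    [1,-0.884,0.161,0.118,0,0,0.0275],
    [1,-0.884,0.161,0.118,0,0,0.0275],
  ],
)

```text
time_s: 17.45
tool_pos: [0.5587, -0.0216, 0.1809]
tcp_rot: [-3.138, 0.003, 0.947]
ft_force: [0.1, -0.2, -1.1]
finger_gap: 1.001
grip_force: 0.0
```

Call:
step_arm(
  commands=[
    [1,-0.843,0.311,0.118,0,0,0.0274],
    [1,-0.843,0.311,0.118,0,0,0.0274],
    [1,-0.843,0.311,0.118,0,0,0.0274],
    [1,-0.843,0.311,0.118,0,0,0.0274],
  ],
)

```text
time_s: 17.85
tool_pos: [0.5243, -0.1513, 0.1637]
tcp_rot: [-3.14, 0.002, 0.774]
ft_force: [-0.2, 0.3, -0.3]
finger_gap: 1.003
grip_force: 0.0
```

Call:
step_arm(
  commands=[
    [1,-0.778,0.451,0.118,0,0,0.0275],
    [1,-0.778,0.451,0.118,0,0,0.0275],
    [1,-0.778,0.451,0.118,0,0,0.0275],
    [1,-0.778,0.451,0.118,0,0,0.0275],
  ],
)

```text
time_s: 18.25
tool_pos: [0.4895, -0.2815, 0.1464]
tcp_rot: [3.142, 0.001, 0.602]
ft_force: [0.5, 0.1, -0.0]
finger_gap: 1.004
grip_force: 0.0
```

Call:
step_arm(
  commands=[
    [1,-0.688,0.577,0.117,0,0,0.0275],
    [1,-0.688,0.577,0.117,0,0,0.0275],
    [1,-0.688,0.577,0.117,0,0,0.0275],
    [1,-0.688,0.577,0.117,0,0,0.0275],
    [1,-0.688,0.577,0.117,0,0,0.0275],
    [1,-0.688,0.577,0.117,0,0,0.0275],
  ],
)

```text
time_s: 18.85
tool_pos: [0.4544, -0.4065, 0.1297]
tcp_rot: [-3.14, -0.001, 0.433]
ft_force: [1.0, -0.2, 0.4]
finger_gap: 1.004
grip_force: 0.0
```

```bash
python3 - <<'E'
from h import *
A=shot('wrist','w9.png'); s=r.sense(); print(s['tool_pos'],s['tcp_rot'])
c,wh,a=wood(A,(.453,-.4085),.012); print(c,wh,a)
plan([(c[0],c[1],.0,np.radians(a),1,3)])
E
```

```text
[ 0.45433426 -0.4065369   0.12992439] [-3.14032450e+00 -4.71746876e-04  4.33824803e-01]
[ 0.4538 -0.4098] [75.  55.4] 24.8
6x [1,-0.012,0.018,0.866,0,0,0.0002]
   -> [ 0.4538 -0.4097  0.    ] 0.4326 q6~ 0.4
```

Call:
step_arm(
  commands=[
    [1,-0.012,0.018,0.4,0,0,0],
    [1,-0.012,0.018,0.7,0,0,0],
    [1,-0.012,0.018,0.865,0,0,0],
    [1,-0.012,0.018,0.865,0,0,0],
    [1,-0.012,0.018,0.865,0,0,0],
  ],
)

```text
time_s: 19.4
tool_pos: [0.4535, -0.4109, 0.0006]
tcp_rot: [-3.141, 0.0, 0.433]
ft_force: [0.1, -0.1, 0.5]
finger_gap: 1.002
grip_force: 0.0
```

Call:
step_arm(
  commands=[
    [0.4,0,0,0,0,0,0],
    [0.4,0,0,0,0,0,0],
    [0.4,0,0,0,0,0,0],
    [0.4,0,0,0,0,0,0],
    [0.4,0,0,0,0,0,0],
    [0.4,0,0,0,0,0,0],
  ],
  grip_force=30,
)

```text
time_s: 20.0
tool_pos: [0.4542, -0.4131, 0.0029]
tcp_rot: [3.138, -0.002, 0.431]
ft_force: [0.9, 1.7, 6.8]
finger_gap: 0.642
grip_force: 31.3
```

Call:
step_arm(
  commands=[
    [0.4,0,0,-0.3,0,0,0],
    [0.4,0,0,-0.6,0,0,0],
    [0.4,0,0,-0.9,0,0,0],
    [0.4,0,0,-0.9,0,0,0],
    [0.4,0,0,-0.9,0,0,0],
  ],
)

```text
time_s: 20.5
tool_pos: [0.4536, -0.413, 0.1381]
tcp_rot: [3.137, -0.002, 0.431]
ft_force: [-0.8, 0.1, -1.0]
finger_gap: 0.644
grip_force: 32.8
```

```bash
python3 - <<'E'
from h import *
plan([(.594,.111,.22,np.radians(64.3),.4,4)])
E
```

```text
4x [0.4,0.578,-0.695,-0.137,0,0,-0.0275]
4x [0.4,0.689,-0.586,-0.136,0,0,-0.0275]
4x [0.4,0.779,-0.459,-0.137,0,0,-0.0275]
7x [0.4,0.846,-0.318,-0.136,0,0,-0.0274]
   -> [0.5939 0.111  0.22  ] 1.122 q6~ 0.63
```

Call:
step_arm(
  commands=[
    [0.4,0.578,-0.695,-0.137,0,0,-0.0275],
    [0.4,0.578,-0.695,-0.137,0,0,-0.0275],
    [0.4,0.578,-0.695,-0.137,0,0,-0.0275],
    [0.4,0.578,-0.695,-0.137,0,0,-0.0275],
  ],
)

```text
time_s: 20.9
tool_pos: [0.4873, -0.2759, 0.155]
tcp_rot: [-3.137, -0.0, 0.608]
ft_force: [-0.8, 0.0, -0.8]
finger_gap: 0.64
grip_force: 32.8
```

Call:
step_arm(
  commands=[
    [0.4,0.689,-0.586,-0.136,0,0,-0.0275],
    [0.4,0.689,-0.586,-0.136,0,0,-0.0275],
    [0.4,0.689,-0.586,-0.136,0,0,-0.0275],
    [0.4,0.689,-0.586,-0.136,0,0,-0.0275],
  ],
)

```text
time_s: 21.3
tool_pos: [0.5232, -0.1464, 0.1757]
tcp_rot: [-3.14, -0.001, 0.781]
ft_force: [0.5, -0.6, -0.5]
finger_gap: 0.64
grip_force: 32.8
```

Call:
step_arm(
  commands=[
    [0.4,0.779,-0.459,-0.137,0,0,-0.0275],
    [0.4,0.779,-0.459,-0.137,0,0,-0.0275],
    [0.4,0.779,-0.459,-0.137,0,0,-0.0275],
    [0.4,0.779,-0.459,-0.137,0,0,-0.0275],
  ],
)

```text
time_s: 21.7
tool_pos: [0.5591, -0.0163, 0.1964]
tcp_rot: [-3.141, -0.001, 0.954]
ft_force: [0.6, -0.4, 0.2]
finger_gap: 0.641
grip_force: 32.8
```

Call:
step_arm(
  commands=[
    [0.4,0.846,-0.318,-0.136,0,0,-0.0274],
    [0.4,0.846,-0.318,-0.136,0,0,-0.0274],
    [0.4,0.846,-0.318,-0.136,0,0,-0.0274],
    [0.4,0.846,-0.318,-0.136,0,0,-0.0274],
    [0.4,0.846,-0.318,-0.136,0,0,-0.0274],
    [0.4,0.846,-0.318,-0.136,0,0,-0.0274],
    [0.4,0.846,-0.318,-0.136,0,0,-0.0274],
  ],
)

```text
time_s: 22.4
tool_pos: [0.5924, 0.1099, 0.2164]
tcp_rot: [-3.14, 0.002, 1.12]
ft_force: [-0.9, 0.2, -0.9]
finger_gap: 0.64
grip_force: 32.8
```

```bash
python3 - <<'E'
from h import *
s=r.sense(); A=shot('wrist','w10.png'); t=s['tool_pos']; w=s['tcp_rot'][2]; print(t,w)
o,wh,a=held(A,t,w); print(o,wh,a); c,wh,a=wood(A,(.6334,.187),.084); print('pile',c,wh,a)
T=np.array([.633,.186])-o[0]*np.array([np.cos(w),np.sin(w)])-o[1]*np.array([np.sin(w),-np.cos(w)])
print(T); plan([(T[0],T[1],.12,np.radians(64.4),.4,4)])
E
```

```text
[0.5923934  0.10994865 0.21643552] 1.120004778338396
[ 0.0013  0.0002 -0.0034] [76.3 55.1] 64.2
pile [0.6321 0.1856] [75.2 55.4] 64.3
[0.6322536 0.184917 ]
7x [0.4,0.564,0.021,0.644,0,0,-0.0006]
   -> [0.6322 0.1849 0.1201] 1.1238 q6~ 0.73
```

Call:
step_arm(
  commands=[
    [0.4,0.564,0.021,0.3,0,0,0],
    [0.4,0.564,0.021,0.644,0,0,0],
    [0.4,0.564,0.021,0.644,0,0,0],
    [0.4,0.564,0.021,0.644,0,0,0],
    [0.4,0.564,0.021,0.644,0,0,0],
    [0.4,0.564,0.021,0.644,0,0,0],
    [0.4,0.564,0.021,0.644,0,0,0],
  ],
)

```text
time_s: 23.15
tool_pos: [0.6336, 0.186, 0.1229]
tcp_rot: [3.139, -0.002, 1.121]
ft_force: [-0.9, 0.1, -1.1]
finger_gap: 0.642
grip_force: 32.8
```

```bash
python3 - <<'E'
from h import *
plan([(.6322,.1849,.0885,np.radians(64.4),.4,2)])
E
```

```text
3x [0.4,-0.011,-0.005,0.229,0,0,-0.0005]
   -> [0.6322 0.1849 0.0886] 1.1242 q6~ 0.73
```

Call:
step_arm(
  commands=[
    [0.4,-0.008,-0.003,0.225,0,0,0],
    [0.4,-0.008,-0.003,0.225,0,0,0],
    [0.4,-0.008,-0.003,0.225,0,0,0],
  ],
)

```text
time_s: 23.45
tool_pos: [0.6313, 0.1854, 0.0879]
tcp_rot: [-3.141, 0.0, 1.121]
ft_force: [0.4, 0.0, -0.4]
finger_gap: 0.645
grip_force: 35.5
```

```bash
python3 - <<'E'
from h import *
plan([(.6322,.1849,.0878,np.radians(64.4),.4,2)])
E
```

```text
3x [0.4,-0.001,0.007,0.001,0,0,-0.0004]
   -> [0.6322 0.1849 0.0878] 1.124 q6~ 0.73
```

Call:
step_arm(
  commands=[
    [0.4,0,0.004,0,0,0,0],
    [0.75,0,0.004,0,0,0,0],
    [0.85,0,0.004,0,0,0,0],
    [0.85,0,0.004,0,0,0,0],
    [0.85,0,0.004,0,0,0,0],
  ],
)

```text
time_s: 23.95
tool_pos: [0.6322, 0.1858, 0.087]
tcp_rot: [3.141, -0.0, 1.122]
ft_force: [0.1, -0.1, -0.2]
finger_gap: 0.854
grip_force: 0.0
```

Call:
step_arm(
  commands=[
    [1,0,0,-0.3,0,0,0],
    [1,0,0,-0.6,0,0,0],
    [1,-0.55,0,-0.85,0,0,0],
    [1,-0.55,0,-0.85,0,0,0],
    [1,-0.55,0,-0.85,0,0,0],
    [1,-0.55,0,-0.85,0,0,0],
  ],
)

```text
time_s: 24.55
tool_pos: [0.5965, 0.111, 0.2152]
tcp_rot: [3.14, -0.001, 1.121]
ft_force: [0.1, -0.1, -0.6]
finger_gap: 0.996
grip_force: 0.0
```

```bash
python3 - <<'E'
from h import *
A=shot('wrist','w11.png'); s=r.sense(); print(s['tool_pos'],wood(A,(.6334,.1867),.096))
# teapot from w1
z=np.load('w1.npz'); B=[z[k] for k in ('im','d','K','E')]; P=cloud(*B[1:])
m=(np.hypot(P[...,0]-.44,P[...,1]-.395)<.075)&(P[...,2]>.012)&(P[...,2]<.08)&(B[1]>0); q=P[m]
for lo,hi in [(.05,.066),(.066,.08),(.045,.06),(.02,.045)]:
    k=q[(q[:,2]>lo)&(q[:,2]<hi)]; print(lo,len(k),k[:,:2].mean(0),k[:,:2].min(0),k[:,:2].max(0))
finder_=[(t,finder.mark_of('scene',t)) for t in ()]
plan([(.44,.39,.2,2.3,1,3)])
E
```

```text
[0.59644178 0.11161888 0.21434402] (array([0.6328, 0.1863]), array([74.6, 55.4]), np.float64(64.3))
0.05 2250 [0.43615339 0.39366378] [0.40975097 0.36727911] [0.46281524 0.43880124]
0.066 140 [0.43627863 0.39400929] [0.43071594 0.3886885 ] [0.44202978 0.39970629]
0.045 2757 [0.43600166 0.39212786] [0.40691629 0.34468322] [0.46580955 0.44024531]
0.02 525 [0.43849124 0.39212899] [0.40610719 0.34049306] [0.46693667 0.43792205]
5x [1,0.609,-0.873,0.048,0,0,-0.0938]
7x [1,0.992,-0.386,0.048,0,0,-0.0938]
   -> [0.4401 0.39   0.1999] 2.3002 q6~ -0.0
```

The pile is flush to about 1 mm: (.6333,.1860), (.6323,.1858), (.6328,.1863). Now to hover over the teapot.

```bash
python3 - <<'E'
from h import *
plan([(.4363,.394,.2,np.radians(88),1,3)])
E
```

```text
5x [1,0.616,-0.89,0.048,0,0,-0.033]
7x [1,0.786,-0.743,0.048,0,0,-0.033]
   -> [0.4364 0.394  0.1999] 1.5362 q6~ 0.77
```

Call:
step_arm(
  commands=[
    [1,0.616,-0.89,0.048,0,0,-0.033],
    [1,0.616,-0.89,0.048,0,0,-0.033],
    [1,0.616,-0.89,0.048,0,0,-0.033],
    [1,0.616,-0.89,0.048,0,0,-0.033],
    [1,0.616,-0.89,0.048,0,0,-0.033],
  ],
)

```text
time_s: 25.1
tool_pos: [0.5147, 0.2551, 0.2059]
tcp_rot: [-3.14, 0.001, 1.334]
ft_force: [0.4, 0.3, 0.5]
finger_gap: 1.002
grip_force: 0.0
```

Call:
step_arm(
  commands=[
    [1,0.786,-0.743,0.048,0,0,-0.033],
    [1,0.786,-0.743,0.048,0,0,-0.033],
    [1,0.786,-0.743,0.048,0,0,-0.033],
    [1,0.786,-0.743,0.048,0,0,-0.033],
    [1,0.786,-0.743,0.048,0,0,-0.033],
    [1,0.786,-0.743,0.048,0,0,-0.033],
    [1,0.786,-0.743,0.048,0,0,-0.033],
  ],
)

```text
time_s: 25.8
tool_pos: [0.4375, 0.392, 0.1998]
tcp_rot: [3.141, 0.001, 1.535]
ft_force: [-0.1, -0.1, -0.1]
finger_gap: 1.003
grip_force: 0.0
```

```bash
cat >> h.py <<'E'
def pot(A,xy,z0=0,rad=.075,cam='wrist'):
    P=cloud(*A[1:]); ok=A[1]>0; H=P[...,2]-z0; rr=np.hypot(P[...,0]-xy[0],P[...,1]-xy[1])
    b=P[ok&(rr<.03)&(H>.064)&(H<.08)][:,:2]; c=(b.min(0)+b.max(0))/2
    rr=np.hypot(P[...,0]-c[0],P[...,1]-c[1]); o=P[ok&(rr>.036)&(rr<rad)&(H>.03)&(H<.066)]; v=o[:,:2]-c; an=np.arctan2(v[:,1],v[:,0])
    k=2*an; ax=np.angle(np.exp(1j*k).mean())/2; s=v@[np.cos(ax),np.sin(ax)]
    g=[(np.angle((v[t]@[1,1j]).mean()),len(v[t]),np.median(o[t,2])-z0,np.hypot(*v[t].T).max()) for t in (s>0,s<0)]
    print('pot',c.round(4),len(b),'axis',round(np.degrees(ax),1),[(round(np.degrees(a),1),n,round(z,3),round(m,3)) for a,n,z,m in g])
    for t in ('spout','teapot'):
        for w in finder.mark_of(cam,t)[:2]: print(t,round(w['conf'],2),np.round(w['xy']),ray(w['xy'],z0+(.054 if t=='spout' else 0),A[2],A[3]).round(4))
    return c
E
python3 - <<'E'
from h import *
A=shot('wrist','w12.png'); s=r.sense(); print(s['tool_pos'],s['tcp_rot']); np.savez('w12.npz',im=A[0],d=A[1],K=A[2],E=A[3])
pot(A,(.4363,.394))
E
```

```text
[0.43739785 0.39201489 0.19990779] [3.14127024e+00 6.59155572e-04 1.53452181e+00]
pot [0.4365 0.3954] 173 axis 77.9 [(np.float64(78.2), 266, np.float64(0.051), np.float64(0.055)), (np.float64(-102.8), 120, np.float64(0.046), np.float64(0.051))]
spout 0.61 [328. 154.] [0.4455 0.4469 0.054 ]
teapot 0.93 [319. 203.] [0.4358 0.395  0.    ]
```

View pics/w12.png

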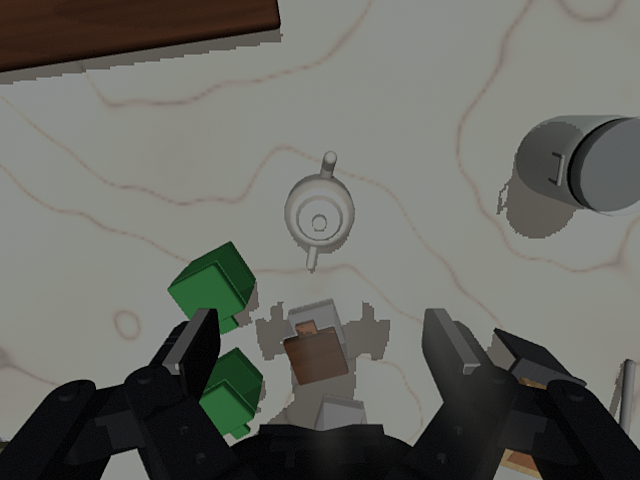

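The spout opening is at (329,158) and the handle at (312,262), so the spout points along about 78°. I grasp with the tool x axis along the spout.

```bash
python3 - <<'E'
from h import *
plan([(.4365,.3952,.1,np.radians(78.2),1,2),(.4365,.3952,.005,np.radians(78.2),1,3)])
E
```

```text
5x [1,0.019,-0.005,0.667,0,0,0.027]
   -> [0.4365 0.3952 0.1   ] 1.365 q6~ 0.94
5x [1,0,-0,0.633,0,0,0]
   -> [0.4365 0.3952 0.005 ] 1.365 q6~ 0.94
```

Call:
step_arm(
  commands=[
    [1,0.019,-0.005,0.3,0,0,0.027],
    [1,0.019,-0.005,0.667,0,0,0.027],
    [1,0.019,-0.005,0.667,0,0,0.027],
    [1,0.019,-0.005,0.667,0,0,0.027],
    [1,0.019,-0.005,0.667,0,0,0.027],
  ],
)

```text
time_s: 26.45
tool_pos: [0.4371, 0.3972, 0.1018]
tcp_rot: [3.139, -0.002, 1.367]
ft_force: [0.2, -0.1, 0.8]
finger_gap: 1.001
grip_force: 0.0
```

```bash
python3 - <<'E'
from h import *
plan([(.4365,.3952,.005,np.radians(78.2),1,3)])
E
```

```text
5x [1,-0.014,-0.001,0.646,0,0,0.0004]
   -> [0.4365 0.3952 0.0049] 1.3646 q6~ 0.94
```

Call:
step_arm(
  commands=[
    [1,-0.007,0,0.25,0,0,0],
    [1,-0.007,0,0.5,0,0,0],
    [1,-0.007,0,0.64,0,0,0],
    [1,-0.007,0,0.64,0,0,0],
    [1,-0.007,0,0.64,0,0,0],
  ],
)

```text
time_s: 26.95
tool_pos: [0.4368, 0.3967, 0.0059]
tcp_rot: [3.139, -0.003, 1.367]
ft_force: [0.5, -0.1, 0.1]
finger_gap: 0.999
grip_force: 0.0
```

Call:
step_arm(
  commands=[
    [0.5,0,0,0,0,0,0],
    [0.5,0,0,0,0,0,0],
    [0.5,0,0,0,0,0,0],
    [0.5,0,0,0,0,0,0],
    [0.5,0,0,0,0,0,0],
    [0.5,0,0,0,0,0,0],
  ],
  grip_force=35,
)

```text
time_s: 27.55
tool_pos: [0.4367, 0.3967, 0.0065]
tcp_rot: [3.139, -0.004, 1.367]
ft_force: [-1.1, 0.0, 6.8]
finger_gap: 0.713
grip_force: 36.9
```

Call:
step_arm(
  commands=[
    [0.5,0,0,-0.2,0,0,0],
    [0.5,0,0,-0.5,0,0,0],
    [0.5,0,0,-0.8,0,0,0],
    [0.5,0,0,-1,0,0,0],
    [0.5,0,0,-1,0,0,0],
    [0.5,0,0,-1,0,0,0],
  ],
)

```text
time_s: 28.15
tool_pos: [0.4352, 0.3955, 0.1549]
tcp_rot: [3.14, -0.001, 1.367]
ft_force: [-0.2, -0.2, -3.2]
finger_gap: 0.708
grip_force: 40.1
```

```bash
python3 - <<'E'
from h import *
plan([(.6328,.1860,.2,np.radians(154.3),.5,4)])
E
```

```text
4x [0.5,-0.367,0.524,-0.1,0,0,-0.0703]
4x [0.5,-0.556,0.317,-0.101,0,0,-0.0704]
7x [0.5,-0.638,0.048,-0.1,0,0,-0.0703]
   -> [0.6328 0.186  0.2   ] 2.6931 q6~ -0.84
```

Call:
step_arm(
  commands=[
    [0.5,-0.367,0.524,-0.1,0,0,-0.0703],
    [0.5,-0.367,0.524,-0.1,0,0,-0.0703],
    [0.5,-0.367,0.524,-0.1,0,0,-0.0703],
    [0.5,-0.367,0.524,-0.1,0,0,-0.0703],
    [0.5,-0.367,0.524,-0.1,0,0,-0.0703],
  ],
)

```text
time_s: 28.65
tool_pos: [0.4994, 0.325, 0.1667]
tcp_rot: [-3.137, 0.001, 1.805]
ft_force: [0.2, 0.6, -2.3]
finger_gap: 0.711
grip_force: 40.2
```

Call:
step_arm(
  commands=[
    [0.5,-0.556,0.317,-0.101,0,0,-0.0704],
    [0.5,-0.556,0.317,-0.101,0,0,-0.0704],
    [0.5,-0.556,0.317,-0.101,0,0,-0.0704],
    [0.5,-0.556,0.317,-0.101,0,0,-0.0704],
    [0.5,-0.556,0.317,-0.101,0,0,-0.0704],
  ],
)

```text
time_s: 29.15
tool_pos: [0.5651, 0.2566, 0.1829]
tcp_rot: [-3.139, -0.002, 2.247]
ft_force: [-0.0, 0.8, -2.7]
finger_gap: 0.712
grip_force: 40.2
```

Call:
step_arm(
  commands=[
    [0.5,-0.638,0.048,-0.1,0,0,-0.0703],
    [0.5,-0.638,0.048,-0.1,0,0,-0.0703],
    [0.5,-0.638,0.048,-0.1,0,0,-0.0703],
    [0.5,-0.638,0.048,-0.1,0,0,-0.0703],
    [0.5,-0.638,0.048,-0.1,0,0,-0.0703],
    [0.5,-0.638,0.048,-0.1,0,0,-0.0703],
  ],
)

```text
time_s: 29.75
tool_pos: [0.6311, 0.1874, 0.1985]
tcp_rot: [-3.141, -0.002, 2.692]
ft_force: [0.3, 0.0, -3.0]
finger_gap: 0.707
grip_force: 40.2
```

```bash
python3 - <<'E'
from h import *
s=r.sense(); A=shot('wrist','w13.png'); t=s['tool_pos']; print(t,s['tcp_rot']); P=cloud(*A[1:])
m=(np.hypot(P[...,0]-t[0],P[...,1]-t[1])<.012)&(A[1]>0)&(P[...,2]<t[2]+.1); z=np.percentile(P[m][:,2],99.); print('button top',z)
pot(A,t[:2],z-.071)
# pile as seen past the pot: scene camera
B=shot('scene','s13.png'); print('pile scene',wood(B,(.633,.186),.096))
plan([(.6328,.1860,.125,np.radians(154.3),.5,3)])
E
```

```text
[0.63110489 0.18742725 0.19845657] [-3.14077204e+00 -1.72296194e-03  2.69156465e+00]
button top 0.2851054687798433
pot [0.6204 0.1919] 9264 axis 64.4 [(np.float64(58.8), 11874, np.float64(0.046), np.float64(0.068)), (np.float64(-108.9), 11080, np.float64(0.047), np.float64(0.065))]
spout 0.83 [321. 237.] [0.5788 0.2136 0.2681]
teapot 0.71 [321. 311.] [0.6232 0.1921 0.2141]
pile scene (array([0.6348, 0.186 ]), array([76.7, 59.1]), np.float64(63.8))
5x [0.5,-0.007,-0.003,0.493,0,0,0]
   -> [0.6328 0.186  0.1251] 2.6931 q6~ -0.84
```

View pics/w13.png

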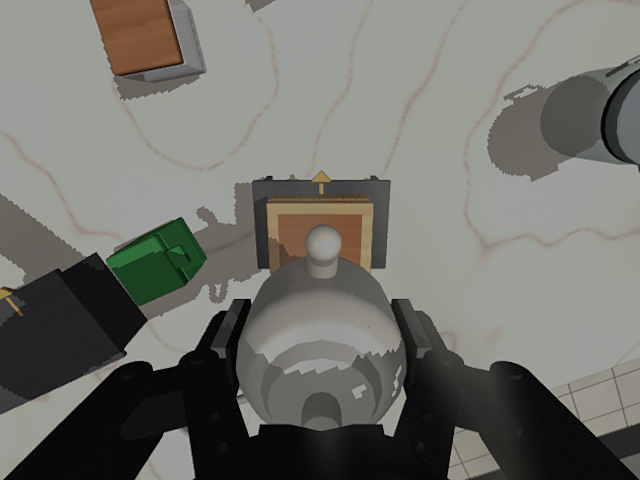

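The spout points straight at the brass pointer (321,180). The pot hangs upright over the pile.

Call:
step_arm(
  commands=[
    [0.5,0,0,0.25,0,0,0],
    [0.5,0,0,0.49,0,0,0],
    [0.5,0,0,0.49,0,0,0],
    [0.5,0,0,0.49,0,0,0],
    [0.5,0,0,0.49,0,0,0],
  ],
)

```text
time_s: 30.45
tool_pos: [0.6344, 0.1865, 0.1276]
tcp_rot: [3.139, 0.003, 2.693]
ft_force: [0.4, 0.2, -3.3]
finger_gap: 0.708
grip_force: 40.3
```

```bash
python3 - <<'E'
from h import *
plan([(.6316,.1866,.104,np.radians(154.3),.5,3)])
E
```

```text
4x [0.5,0.017,-0.007,0.158,0,0,-0]
   -> [0.6316 0.1867 0.1039] 2.6928 q6~ -0.83
```

Call:
step_arm(
  commands=[
    [0.5,0.012,-0.005,0.08,0,0,0],
    [0.5,0.012,-0.005,0.155,0,0,0],
    [0.5,0.012,-0.005,0.155,0,0,0],
    [0.5,0.012,-0.005,0.155,0,0,0],
  ],
)

```text
time_s: 30.85
tool_pos: [0.6308, 0.1861, 0.1022]
tcp_rot: [3.141, 0.0, 2.693]
ft_force: [0.1, 0.8, -1.7]
finger_gap: 0.706
grip_force: 41.0
```

```bash
python3 - <<'E'
from h import *
plan([(.6316,.1866,.1025,np.radians(154.3),.5,3)])
E
```

```text
4x [0.5,-0.003,0.005,-0.002,0,0,-0]
   -> [0.6316 0.1866 0.1025] 2.6929 q6~ -0.83
```

Call:
step_arm(
  commands=[
    [0.75,0,0,0,0,0,0],
    [0.85,0,0,0,0,0,0],
    [0.9,0,0,0,0,0,0],
    [0.95,0,0,0,0,0,0],
  ],
)

```text
time_s: 31.25
tool_pos: [0.6309, 0.1861, 0.1025]
tcp_rot: [3.141, 0.0, 2.693]
ft_force: [0.1, -0.7, 0.4]
finger_gap: 0.95
grip_force: 0.0
```

Call:
step_arm(
  commands=[
    [1,0,0,-0.2,0,0,0],
    [1,0,0,-0.5,0,0,0],
    [1,0,0,-0.8,0,0,0],
    [1,0,0,-1,0,0,0],
    [1,0,0,-1,0,0,0],
    [1,0,0,-1,0,0,0],
  ],
)

```text
time_s: 31.85
tool_pos: [0.6311, 0.1861, 0.2533]
tcp_rot: [3.14, 0.002, 2.693]
ft_force: [-0.2, 0.4, -0.8]
finger_gap: 1.002
grip_force: 0.0
```

```bash
python3 - <<'E'
from h import *
A=shot('wrist','w14.png'); s=r.sense(); print(s['tool_pos'])
pot(A,(.6328,.186),.096)
plan([(.435,.258,.21,np.radians(100),1,3)])
for t in ['jar_a']:
    B=shot('side'); print([(o['conf'],ray(o['xy'],0,B[2],B[3]).round(3)) for o in finder.mark_of('side',t)])
E
```

```text
[0.63018784 0.18593497 0.25168734]
pot [0.6331 0.1854] 241 axis -26.2 [(np.float64(-26.3), 134, np.float64(0.046), np.float64(0.05)), (np.float64(153.8), 341, np.float64(0.051), np.float64(0.055))]
spout 0.58 [320. 164.] [0.5838 0.2089 0.15  ]
5x [1,0.689,-0.064,0.134,0,0,0.0754]
7x [1,0.583,-0.372,0.134,0,0,0.0754]
   -> [0.435 0.258 0.21 ] 1.7454 q6~ 0.36
[(0.94, array([ 0.455, -0.282, -0.   ])), (0.93, array([0.609, 0.023, 0.   ])), (0.91, array([0.333, 0.316, 0.   ])), (0.78, array([0.423, 0.087, 0.   ])), (0.77, array([0.438, 0.265, 0.   ])), (0.67, array([0.335, 0.19 , 0.   ]))]
```

View pics/w14.png

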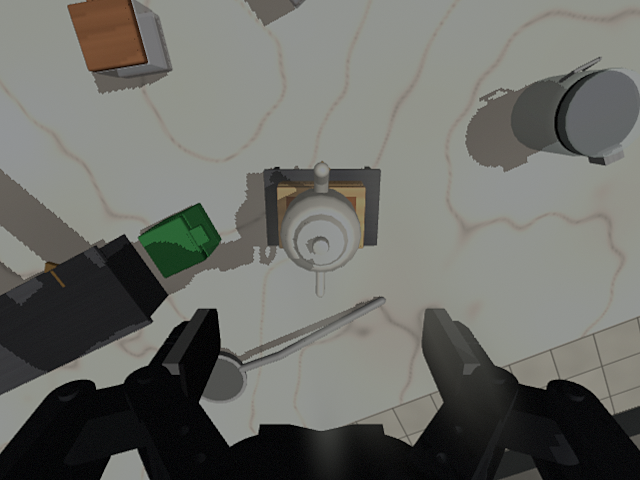

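The teapot is upright at (.633,.185) with its spout at 153.8°, so the goal is met. The jar at (.445,.125) has been knocked to about (.423,.087). I look at the jars again.

```bash
python3 - <<'E'
from h import *
plan([(.50,.13,.3,np.radians(110),1,3)])
E
```

```text
4x [1,0.309,-0.356,-0.166,0,0,0.0615]
6x [1,0.153,-0.446,-0.165,0,0,0.0615]
   -> [0.4999 0.13   0.3   ] 1.9201 q6~ -0.09
```

Call:
step_arm(
  commands=[
    [1,0.309,-0.356,-0.166,0,0,0.0615],
    [1,0.309,-0.356,-0.166,0,0,0.0615],
    [1,0.309,-0.356,-0.166,0,0,0.0615],
    [1,0.309,-0.356,-0.166,0,0,0.0615],
  ],
)

```text
time_s: 32.5
tool_pos: [0.5651, 0.1578, 0.2768]
tcp_rot: [-3.141, -0.0, 2.306]
ft_force: [0.2, -0.4, 0.3]
finger_gap: 1.004
grip_force: 0.0
```

Call:
step_arm(
  commands=[
    [1,0.153,-0.446,-0.165,0,0,0.0615],
    [1,0.153,-0.446,-0.165,0,0,0.0615],
    [1,0.153,-0.446,-0.165,0,0,0.0615],
    [1,0.153,-0.446,-0.165,0,0,0.0615],
    [1,0.153,-0.446,-0.165,0,0,0.0615],
    [1,0.153,-0.446,-0.165,0,0,0.0615],
  ],
)

```text
time_s: 33.1
tool_pos: [0.5014, 0.1304, 0.3013]
tcp_rot: [-3.141, -0.0, 1.922]
ft_force: [-0.1, -0.3, 0.1]
finger_gap: 1.0
grip_force: 0.0
```

```bash
cat >> h.py <<'E'
def jar2(A,xy,z=0,rad=.055):
    """lid+tab outline 63 x 50: jar centre, tab direction (deg)"""
    im,d,K,E=A; P=cloud(d,K,E); I=im.astype(int)
    m=(np.hypot(P[...,0]-xy[0],P[...,1]-xy[1])<rad)&(P[...,2]>z+.053)&(P[...,2]<z+.072)&(d>0)&(I[...,0]-I[...,2]>14)&(I[...,0]>I[...,1]+5)
    n,l,st,_=cv2.connectedComponentsWithStats(opened(m,3).astype(np.uint8)); m=l==1+np.argmax(st[1:,4])
    v,u=np.nonzero(m); q=np.array([ray((a,b),z+.0635,K,E)[:2] for a,b in zip(u,v)])
    c0,wh,a=rect(q); e=np.array([np.cos(a),np.sin(a)]); t=(q-c0)@e; L=wh[0]/2000
    s=1 if (t>L-.010).sum()<(t<-L+.010).sum() else -1
    c=c0-s*e*.0065; dirn=np.degrees(np.arctan2(s*e[1],s*e[0]))
    return c.round(4),np.round(wh,1),round(dirn,1),((t>L-.010).sum(),(t<-L+.010).sum())
E
python3 - <<'E'
from h import *
A=shot('wrist','w15.png'); np.savez('w15.npz',im=A[0],d=A[1],K=A[2],E=A[3]); print(r.sense()['tool_pos'])
print(jar2(A,(.43,.26)))
print(jar2(A,(.425,.09)))
E
```

```text
[0.50132648 0.13039225 0.30127403]
(array([0.4287, 0.2604]), array([62. , 49.7]), np.float64(104.9), (np.int64(578), np.int64(244)))
(array([0.4225, 0.0923]), array([62.5, 51.3]), np.float64(162.7), (np.int64(404), np.int64(157)))
```

View pics/w15.png

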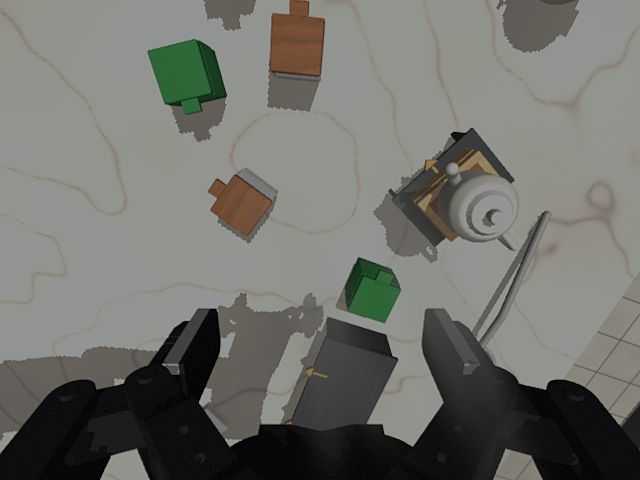

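Jar C's lid is at (298,47) with its tab up at about 105°. Jar B's lid is at (242,205) with its tab at the upper left, about 163°. Both are bamboo-lidded; the green ones are at (188,75) and (373,290). Jar B first.

```bash
python3 - <<'E'
from h import *
plan([(.4225,.0923,.16,np.radians(162.7),1,3)])
E
```

```text
5x [1,-0.029,-0.29,0.471,0,0,-0.073]
7x [1,0.103,-0.273,0.471,0,0,-0.073]
   -> [0.4226 0.0923 0.16  ] 2.8394 q6~ -1.05
```

Call:
step_arm(
  commands=[
    [1,-0.029,-0.29,0.471,0,0,-0.073],
    [1,-0.029,-0.29,0.471,0,0,-0.073],
    [1,-0.029,-0.29,0.471,0,0,-0.073],
    [1,-0.029,-0.29,0.471,0,0,-0.073],
    [1,-0.029,-0.29,0.471,0,0,-0.073],
  ],
)

```text
time_s: 33.65
tool_pos: [0.4627, 0.1115, 0.2317]
tcp_rot: [3.14, 0.001, 2.376]
ft_force: [1.0, 0.3, -0.8]
finger_gap: 1.0
grip_force: 0.0
```

Call:
step_arm(
  commands=[
    [1,0.103,-0.273,0.471,0,0,-0.073],
    [1,0.103,-0.273,0.471,0,0,-0.073],
    [1,0.103,-0.273,0.471,0,0,-0.073],
    [1,0.103,-0.273,0.471,0,0,-0.073],
    [1,0.103,-0.273,0.471,0,0,-0.073],
    [1,0.103,-0.273,0.471,0,0,-0.073],
    [1,0.103,-0.273,0.471,0,0,-0.073],
  ],
)

```text
time_s: 34.35
tool_pos: [0.4234, 0.0926, 0.1615]
tcp_rot: [3.141, 0.002, 2.836]
ft_force: [0.4, -0.2, 0.8]
finger_gap: 0.995
grip_force: 0.0
```

```bash
python3 - <<'E'
from h import *
A=shot('wrist','w16.png'); s=r.sense(); print(s['tool_pos'],s['tcp_rot'])
c,wh,a,n=jar2(A,(.4225,.092)); print(c,wh,a,n)
plan([(c[0],c[1],.08,np.radians(a),1,2),(c[0],c[1],.015,np.radians(a),1,3)])
E
```

```text
[0.42308582 0.09251926 0.16131765] [3.14082926e+00 1.68781970e-03 2.83624142e+00]
[0.4211 0.0916] [62.5 49.4] 162.6 (np.int64(844), np.int64(382))
4x [1,0.011,-0.01,0.542,0,0,-0.0003]
   -> [0.4211 0.0916 0.08  ] 2.8381 q6~ -1.05
5x [1,-0,0,0.433,0,0,0]
   -> [0.4211 0.0916 0.0151] 2.8381 q6~ -1.05
```

Call:
step_arm(
  commands=[
    [1,0.011,-0.01,0.3,0,0,0],
    [1,0.011,-0.01,0.6,0,0,0],
    [1,0.011,-0.01,0.9,0,0,0],
    [1,0.011,-0.01,0.97,0,0,0],
    [1,0.011,-0.01,0.97,0,0,0],
  ],
)

```text
time_s: 34.9
tool_pos: [0.4187, 0.0912, 0.0133]
tcp_rot: [-3.14, -0.004, 2.837]
ft_force: [-0.6, -0.1, 0.9]
finger_gap: 1.003
grip_force: 0.0
```

Call:
step_arm(
  commands=[
    [0.4,0,0,0,0,0,0],
    [0.4,0,0,0,0,0,0],
    [0.4,0,0,0,0,0,0],
    [0.4,0,0,0,0,0,0],
    [0.4,0,0,0,0,0,0],
    [0.4,0,0,0,0,0,0],
    [0.4,0,0,0,0,0,0],
  ],
  grip_force=35,
)

```text
time_s: 35.6
tool_pos: [0.4215, 0.0915, 0.0165]
tcp_rot: [3.14, 0.003, 2.837]
ft_force: [0.0, 0.2, 7.0]
finger_gap: 0.582
grip_force: 37.3
```

Call:
step_arm(
  commands=[
    [0.4,0,0,-0.2,0,0,0],
    [0.4,0,0,-0.5,0,0,0],
    [0.4,0,0,-0.8,0,0,0],
    [0.4,0,0,-1,0,0,0],
    [0.4,0,0,-1,0,0,0],
    [0.4,0,0,-1,0,0,0],
  ],
)

```text
time_s: 36.2
tool_pos: [0.42, 0.0914, 0.1658]
tcp_rot: [3.141, 0.002, 2.837]
ft_force: [0.4, 0.1, -1.7]
finger_gap: 0.581
grip_force: 37.5
```

```bash
python3 - <<'E'
from h import *
for f in ['w2','w15']:
    z=np.load(f+'.npz'); A=[z[k] for k in ('im','d','K','E')]
    q=shelf(*A,(.618,-.186),.18)
    if f=='w2': c,wh,a=rect(q); print(c,wh,np.degrees(a)); print([ext(q,c,np.radians(x)) for x in (90,91,92)])
plan([(.6185,-.187,.17,np.radians(181),.4,3)])
E
```

```text
[ 0.61884735 -0.18559863] (298.3594055175781, 102.27501678466797) -89.08170092105867
[(array([ 0.61974947, -0.18543065]), array([297.81222258, 100.14665042])), (array([ 0.62010131, -0.18543077]), array([297.77216773,  99.62089045])), (array([ 0.61999948, -0.18547459]), array([297.87395715, 100.13294925]))]
5x [0.4,-0.909,-0.687,-0.014,0,0,-0.0256]
7x [0.4,-0.788,-0.824,-0.014,0,0,-0.0256]
   -> [ 0.6186 -0.187   0.17  ] 3.1592 q6~ -1.88
```

```bash
python3 - <<'E'
from h import *
plan([(.620,-.1855,.16,np.radians(181),.4,3),(.620,-.1855,.1,np.radians(181),.4,3)])
E
```

```text
5x [0.4,-0.912,-0.681,0.019,0,0,-0.0256]
7x [0.4,-0.792,-0.818,0.02,0,0,-0.0256]
   -> [ 0.62   -0.1855  0.1599] 3.1592 q6~ -1.88
5x [0.4,-0,-0,0.4,0,0,0]
   -> [ 0.62   -0.1855  0.0999] 3.1592 q6~ -1.88
```

Call:
step_arm(
  commands=[
    [0.4,-0.912,-0.681,0.019,0,0,-0.0256],
    [0.4,-0.912,-0.681,0.019,0,0,-0.0256],
    [0.4,-0.912,-0.681,0.019,0,0,-0.0256],
    [0.4,-0.912,-0.681,0.019,0,0,-0.0256],
    [0.4,-0.912,-0.681,0.019,0,0,-0.0256],
  ],
)

```text
time_s: 36.7
tool_pos: [0.5214, -0.0501, 0.1599]
tcp_rot: [-3.141, -0.002, 2.995]
ft_force: [0.1, -0.2, -1.1]
finger_gap: 0.579
grip_force: 37.5
```

Call:
step_arm(
  commands=[
    [0.4,-0.792,-0.818,0.02,0,0,-0.0256],
    [0.4,-0.792,-0.818,0.02,0,0,-0.0256],
    [0.4,-0.792,-0.818,0.02,0,0,-0.0256],
    [0.4,-0.792,-0.818,0.02,0,0,-0.0256],
    [0.4,-0.792,-0.818,0.02,0,0,-0.0256],
    [0.4,-0.792,-0.818,0.02,0,0,-0.0256],
    [0.4,-0.792,-0.818,0.02,0,0,-0.0256],
  ],
)

```text
time_s: 37.4
tool_pos: [0.618, -0.1836, 0.1578]
tcp_rot: [3.14, -0.004, -3.123]
ft_force: [0.3, 0.1, -2.3]
finger_gap: 0.579
grip_force: 37.5
```

Call:
step_arm(
  commands=[
    [0.4,0,0,0.2,0,0,0],
    [0.4,0,0,0.4,0,0,0],
    [0.4,0,0,0.4,0,0,0],
    [0.4,0,0,0.4,0,0,0],
  ],
)

```text
time_s: 37.8
tool_pos: [0.6189, -0.1841, 0.0991]
tcp_rot: [3.141, -0.002, -3.123]
ft_force: [0.6, 0.3, -1.0]
finger_gap: 0.584
grip_force: 37.4
```

```bash
python3 - <<'E'
from h import *
print(r.sense()['tcp_rot'])
plan([(.620,-.1855,.0765,np.radians(181),.4,3)])
E
```

```text
[ 3.14057729e+00 -2.17074596e-03 -3.12281017e+00]
4x [0.4,-0.007,-0.01,0.151,0,0,0.0002]
   -> [ 0.62   -0.1855  0.0765] -3.1241 q6~ 4.4
```

Call:
step_arm(
  commands=[
    [0.4,-0.007,-0.008,0.08,0,0,0],
    [0.4,-0.007,-0.008,0.15,0,0,0],
    [0.4,-0.007,-0.008,0.15,0,0,0],
    [0.4,-0.007,-0.008,0.15,0,0,0],
  ],
)

```text
time_s: 38.2
tool_pos: [0.621, -0.1866, 0.0768]
tcp_rot: [3.141, -0.0, -3.124]
ft_force: [0.4, 0.0, -0.8]
finger_gap: 0.585
grip_force: 37.5
```

Call:
step_arm(
  commands=[
    [0.4,0,0,0.008,0,0,0],
    [0.65,0,0,0.008,0,0,0],
    [0.8,0,0,0.008,0,0,0],
    [0.85,0,0,0.008,0,0,0],
  ],
)

```text
time_s: 38.6
tool_pos: [0.6212, -0.1867, 0.0757]
tcp_rot: [-3.142, 0.0, -3.124]
ft_force: [-0.9, 0.4, 0.6]
finger_gap: 0.847
grip_force: 0.0
```

Call:
step_arm(
  commands=[
    [0.9,0,0,-0.2,0,0,0],
    [1,0,0,-0.5,0,0,0],
    [1,0,0,-0.8,0,0,0],
    [1,0,0,-0.8,0,0,0],
    [1,0,0,-0.8,0,0,0],
  ],
)

```text
time_s: 39.1
tool_pos: [0.622, -0.187, 0.1975]
tcp_rot: [-3.14, 0.004, -3.124]
ft_force: [0.1, 0.2, -0.7]
finger_gap: 1.002
grip_force: 0.0
```

```bash
python3 - <<'E'
from h import *
A=shot('wrist','w17.png'); print(r.sense()['tool_pos'])
print(jar2(A,(.62,-.186),.06)); q=shelf(*A,(.618,-.186),.19); print(rect(q))
plan([(.4287,.2604,.17,np.radians(104.9),1,3)])
E
```

```text
[ 0.62081974 -0.18655715  0.19566999]
(array([ 0.6209, -0.1863]), array([62.3, 49.3]), np.float64(-178.9), (np.int64(1025), np.int64(444)))
(array([ 0.62006805, -0.18606129]), (298.17572021484375, 98.78247833251953), np.float64(-1.5531413851267581))
4x [1,0.307,0.75,0.043,0,0,0.0529]
4x [1,0.535,0.61,0.043,0,0,0.0528]
4x [1,0.704,0.401,0.042,0,0,0.0529]
6x [1,0.797,0.15,0.043,0,0,0.0528]
   -> [0.4287 0.2604 0.17  ] -4.4523 q6~ 6.57
```

Jar B stands within 1 mm at place 1. On to jar C.

Call:
step_arm(
  commands=[
    [1,0.307,0.75,0.043,0,0,0.0529],
    [1,0.307,0.75,0.043,0,0,0.0529],
    [1,0.307,0.75,0.043,0,0,0.0529],
    [1,0.307,0.75,0.043,0,0,0.0529],
  ],
)

```text
time_s: 39.55
tool_pos: [0.5694, -0.0717, 0.1868]
tcp_rot: [3.141, -0.007, 2.83]
ft_force: [-0.1, -0.0, -0.2]
finger_gap: 1.0
grip_force: 0.0
```

Call:
step_arm(
  commands=[
    [1,0.535,0.61,0.043,0,0,0.0528],
    [1,0.535,0.61,0.043,0,0,0.0528],
    [1,0.535,0.61,0.043,0,0,0.0528],
    [1,0.535,0.61,0.043,0,0,0.0528],
  ],
)

```text
time_s: 39.95
tool_pos: [0.5228, 0.0388, 0.1811]
tcp_rot: [-3.14, -0.004, 2.498]
ft_force: [0.4, -0.3, -0.1]
finger_gap: 1.002
grip_force: 0.0
```

Call:
step_arm(
  commands=[
    [1,0.704,0.401,0.042,0,0,0.0529],
    [1,0.704,0.401,0.042,0,0,0.0529],
    [1,0.704,0.401,0.042,0,0,0.0529],
    [1,0.704,0.401,0.042,0,0,0.0529],
  ],
)

```text
time_s: 40.35
tool_pos: [0.476, 0.1499, 0.1754]
tcp_rot: [-3.14, -0.001, 2.166]
ft_force: [0.5, -1.3, -0.1]
finger_gap: 1.001
grip_force: 0.0
```

Call:
step_arm(
  commands=[
    [1,0.797,0.15,0.043,0,0,0.0528],
    [1,0.797,0.15,0.043,0,0,0.0528],
    [1,0.797,0.15,0.043,0,0,0.0528],
    [1,0.797,0.15,0.043,0,0,0.0528],
    [1,0.797,0.15,0.043,0,0,0.0528],
    [1,0.797,0.15,0.043,0,0,0.0528],
  ],
)

```text
time_s: 40.95
tool_pos: [0.4303, 0.2589, 0.1697]
tcp_rot: [3.142, 0.001, 1.831]
ft_force: [0.4, -0.6, 0.4]
finger_gap: 1.001
grip_force: 0.0
```

```bash
python3 - <<'E'
from h import *
A=shot('wrist','w18.png'); s=r.sense(); print(s['tool_pos'],s['tcp_rot'])
c,wh,a,n=jar2(A,(.4287,.2604)); print(c,wh,a,n)
plan([(c[0],c[1],.08,np.radians(a),1,2),(c[0],c[1],.015,np.radians(a),1,3)])
E
```

```text
[0.43019982 0.25884723 0.16975148] [3.14156829e+00 8.32433215e-04 1.83012166e+00]
[0.4283 0.2623] [62.5 49.4] 104.9 (np.int64(844), np.int64(370))
4x [1,0.025,-0.006,0.598,0,0,-0.0001]
   -> [0.4284 0.2622 0.0801] 1.8307 q6~ 0.29
5x [1,0,-0,0.434,0,0,-0]
   -> [0.4284 0.2622 0.015 ] 1.8307 q6~ 0.29
```

Call:
step_arm(
  commands=[
    [1,0.025,-0.006,0.3,0,0,0],
    [1,0.025,-0.006,0.6,0,0,0],
    [1,0.025,-0.006,0.6,0,0,0],
  ],
)

```text
time_s: 41.3
tool_pos: [0.4237, 0.2603, 0.0755]
tcp_rot: [-3.13, 0.003, 1.83]
ft_force: [-1.1, -0.4, -0.6]
finger_gap: 0.995
grip_force: 0.0
```

Call:
step_arm(
  commands=[
    [1,0,0,0.25,0,0,0],
    [1,0,0,0.43,0,0,0],
    [1,0,0,0.43,0,0,0],
    [1,0,0,0.43,0,0,0],
  ],
)

```text
time_s: 41.7
tool_pos: [0.4283, 0.2635, 0.0166]
tcp_rot: [3.141, 0.0, 1.83]
ft_force: [0.9, 0.1, 1.0]
finger_gap: 0.997
grip_force: 0.0
```

Call:
step_arm(
  commands=[
    [0.4,0,0,0,0,0,0],
    [0.4,0,0,0,0,0,0],
    [0.4,0,0,0,0,0,0],
    [0.4,0,0,0,0,0,0],
    [0.4,0,0,0,0,0,0],
    [0.4,0,0,0,0,0,0],
    [0.4,0,0,0,0,0,0],
  ],
  grip_force=35,
)

```text
time_s: 42.4
tool_pos: [0.4283, 0.2642, 0.0172]
tcp_rot: [3.138, -0.0, 1.831]
ft_force: [0.3, -1.3, 5.9]
finger_gap: 0.578
grip_force: 37.1
```

Call:
step_arm(
  commands=[
    [0.4,0,0,-0.2,0,0,0],
    [0.4,0,0,-0.5,0,0,0],
    [0.4,0,0,-0.8,0,0,0],
    [0.4,0,0,-1,0,0,0],
    [0.4,0,0,-1,0,0,0],
    [0.4,0,0,-1,0,0,0],
  ],
)

```text
time_s: 43.0
tool_pos: [0.4271, 0.2637, 0.1663]
tcp_rot: [3.14, -0.0, 1.831]
ft_force: [-0.0, -1.0, -2.3]
finger_gap: 0.58
grip_force: 37.9
```

```bash
python3 - <<'E'
from h import *
plan([(.6185,-.0908,.18,np.radians(181),.4,3)])
E
```

```text
4x [0.4,-0.871,0.208,-0.03,0,0,-0.0704]
4x [0.4,-0.876,-0.184,-0.031,0,0,-0.0705]
6x [0.4,-0.712,-0.542,-0.03,0,0,-0.0704]
   -> [ 0.6185 -0.0907  0.1799] 3.1587 q6~ -1.73
```

Call:
step_arm(
  commands=[
    [0.4,-0.871,0.208,-0.03,0,0,-0.0704],
    [0.4,-0.871,0.208,-0.03,0,0,-0.0704],
    [0.4,-0.871,0.208,-0.03,0,0,-0.0704],
    [0.4,-0.871,0.208,-0.03,0,0,-0.0704],
    [0.4,-0.871,0.208,-0.03,0,0,-0.0704],
  ],
)

```text
time_s: 43.5
tool_pos: [0.4899, 0.1437, 0.1677]
tcp_rot: [-3.137, -0.002, 2.27]
ft_force: [-0.4, 0.4, -2.4]
finger_gap: 0.583
grip_force: 37.8
```

Call:
step_arm(
  commands=[
    [0.4,-0.876,-0.184,-0.031,0,0,-0.0705],
    [0.4,-0.876,-0.184,-0.031,0,0,-0.0705],
    [0.4,-0.876,-0.184,-0.031,0,0,-0.0705],
    [0.4,-0.876,-0.184,-0.031,0,0,-0.0705],
    [0.4,-0.876,-0.184,-0.031,0,0,-0.0705],
  ],
)

```text
time_s: 44.0
tool_pos: [0.5536, 0.0275, 0.1729]
tcp_rot: [-3.141, -0.004, 2.713]
ft_force: [-0.3, 1.9, -2.0]
finger_gap: 0.578
grip_force: 37.8
```

Call:
step_arm(
  commands=[
    [0.4,-0.712,-0.542,-0.03,0,0,-0.0704],
    [0.4,-0.712,-0.542,-0.03,0,0,-0.0704],
    [0.4,-0.712,-0.542,-0.03,0,0,-0.0704],
    [0.4,-0.712,-0.542,-0.03,0,0,-0.0704],
    [0.4,-0.712,-0.542,-0.03,0,0,-0.0704],
    [0.4,-0.712,-0.542,-0.03,0,0,-0.0704],
  ],
)

```text
time_s: 44.6
tool_pos: [0.6168, -0.0884, 0.1781]
tcp_rot: [3.14, -0.003, -3.125]
ft_force: [-1.4, -0.2, -2.1]
finger_gap: 0.584
grip_force: 37.9
```

```bash
python3 - <<'E'
from h import *
print(r.sense()['tool_pos'],r.sense()['tcp_rot'])
plan([(.617,-.0908,.1,np.radians(181),.4,3)])
E
```

```text
[ 0.61677335 -0.08839777  0.17812579] [ 3.13996236e+00 -3.12241227e-03 -3.12466604e+00]
5x [0.4,-0.001,-0.016,0.521,0,0,-0.0001]
   -> [ 0.617  -0.0908  0.1   ] -3.124 q6~ 4.55
```

Call:
step_arm(
  commands=[
    [0.4,0,-0.01,0.25,0,0,0],
    [0.4,0,-0.01,0.52,0,0,0],
    [0.4,0,-0.01,0.52,0,0,0],
    [0.4,0,-0.01,0.52,0,0,0],
    [0.4,0,-0.01,0.52,0,0,0],
  ],
)

```text
time_s: 45.1
tool_pos: [0.6199, -0.0917, 0.1032]
tcp_rot: [-3.141, 0.003, -3.124]
ft_force: [0.8, 0.1, -1.7]
finger_gap: 0.584
grip_force: 37.8
```

```bash
python3 - <<'E'
from h import *
plan([(.617,-.0908,.0775,np.radians(181),.4,3)])
E
```

```text
4x [0.4,0.019,0.006,0.171,0,0,0]
   -> [ 0.617  -0.0909  0.0776] -3.1239 q6~ 4.55
```

Call:
step_arm(
  commands=[
    [0.4,0.012,0.003,0.08,0,0,0],
    [0.4,0.012,0.003,0.165,0,0,0],
    [0.4,0.012,0.003,0.165,0,0,0],
    [0.4,0.012,0.003,0.165,0,0,0],
  ],
)

```text
time_s: 45.5
tool_pos: [0.6172, -0.092, 0.0764]
tcp_rot: [-3.141, 0.001, -3.125]
ft_force: [1.1, -0.5, -0.3]
finger_gap: 0.585
grip_force: 38.2
```

Call:
step_arm(
  commands=[
    [0.65,0,0,0,0,0,0],
    [0.8,0,0,0,0,0,0],
    [0.85,0,0,0,0,0,0],
    [0.85,0,0,0,0,0,0],
  ],
)

```text
time_s: 45.9
tool_pos: [0.6166, -0.0919, 0.0763]
tcp_rot: [3.142, -0.0, -3.125]
ft_force: [0.3, -0.0, -0.3]
finger_gap: 0.849
grip_force: 0.0
```

Call:
step_arm(
  commands=[
    [0.9,0,0,-0.2,0,0,0],
    [1,0,0,-0.5,0,0,0],
    [1,0,0,-0.8,0,0,0],
    [1,0,0,-0.8,0,0,0],
    [1,0,0,-0.8,0,0,0],
  ],
)

```text
time_s: 46.4
tool_pos: [0.6176, -0.0921, 0.1981]
tcp_rot: [-3.141, 0.004, -3.125]
ft_force: [0.3, -0.5, 0.2]
finger_gap: 1.002
grip_force: 0.0
```

```bash
python3 - <<'E'
from h import *
A=shot('wrist','w19.png'); print(r.sense()['tool_pos'])
print(jar2(A,(.6185,-.091),.06)); print(jar2(A,(.621,-.186),.06))
B=shot('side'); print([(round(o['conf'],2),ray(o['xy'],0,B[2],B[3]).round(3)) for o in finder.mark_of('side','jar_a')]); print(jar2(B,(.455,-.28)))
plan([(.455,-.28,.2,np.radians(165),1,3)])
E
```

```text
[ 0.61625414 -0.09179716  0.19626031]
(array([ 0.6199, -0.0917]), array([63. , 49.3]), np.float64(-179.0), (np.int64(983), np.int64(451)))
(array([ 0.6209, -0.1845]), array([62.9, 51.6]), np.float64(-179.0), (np.int64(1010), np.int64(486)))
[(0.96, array([0.33 , 0.186, 0.   ])), (0.9, array([ 0.655, -0.015,  0.   ])), (0.9, array([0.33 , 0.312, 0.   ])), (0.89, array([ 0.458, -0.277, -0.   ])), (0.63, array([0.606, 0.034, 0.   ])), (0.59, array([0.637, 0.175, 0.   ])), (0.56, array([ 0.646, -0.128,  0.   ]))]
(array([ 0.4583, -0.2839]), array([63.4, 54.3]), np.float64(146.6), (np.int64(122), np.int64(49)))
4x [1,0.545,-0.619,-0.018,0,0,0.0222]
6x [1,0.454,-0.688,-0.018,0,0,0.0222]
   -> [ 0.4549 -0.2799  0.2   ] -3.4036 q6~ 4.42
```

Call:
step_arm(
  commands=[
    [1,0.545,-0.619,-0.018,0,0,0.0222],
    [1,0.545,-0.619,-0.018,0,0,0.0222],
    [1,0.545,-0.619,-0.018,0,0,0.0222],
    [1,0.545,-0.619,-0.018,0,0,0.0222],
  ],
)

```text
time_s: 46.95
tool_pos: [0.5331, -0.1879, 0.1972]
tcp_rot: [3.141, -0.005, 3.016]
ft_force: [-0.6, -0.3, -1.3]
finger_gap: 0.999
grip_force: 0.0
```

Call:
step_arm(
  commands=[
    [1,0.454,-0.688,-0.018,0,0,0.0222],
    [1,0.454,-0.688,-0.018,0,0,0.0222],
    [1,0.454,-0.688,-0.018,0,0,0.0222],
    [1,0.454,-0.688,-0.018,0,0,0.0222],
    [1,0.454,-0.688,-0.018,0,0,0.0222],
    [1,0.454,-0.688,-0.018,0,0,0.0222],
  ],
)

```text
time_s: 47.55
tool_pos: [0.4572, -0.2791, 0.2011]
tcp_rot: [3.14, -0.001, 2.881]
ft_force: [-0.2, 0.1, 1.2]
finger_gap: 0.998
grip_force: 0.0
```

```bash
python3 - <<'E'
from h import *
A=shot('wrist','w20.png'); s=r.sense(); print(s['tool_pos'],s['tcp_rot'])
c,wh,a,n=jar2(A,(.4575,-.28)); print(c,wh,a,n)
plan([(c[0],c[1],.1,np.radians(a),1,2),(c[0],c[1],.015,np.radians(a),1,3)])
E
```

```text
[ 0.45726573 -0.27903598  0.20125229] [ 3.14068997e+00 -4.35793996e-04  2.88106774e+00]
[ 0.4599 -0.2789] [62.7 49.5] 146.0 (np.int64(654), np.int64(276))
5x [1,-0.017,0.005,0.675,0,0,0.053]
   -> [ 0.4599 -0.279   0.1   ] 2.5481 q6~ -1.52
5x [1,0,0,0.567,0,0,-0]
   -> [ 0.4599 -0.279   0.015 ] 2.5481 q6~ -1.52
```

View pics/w20.png

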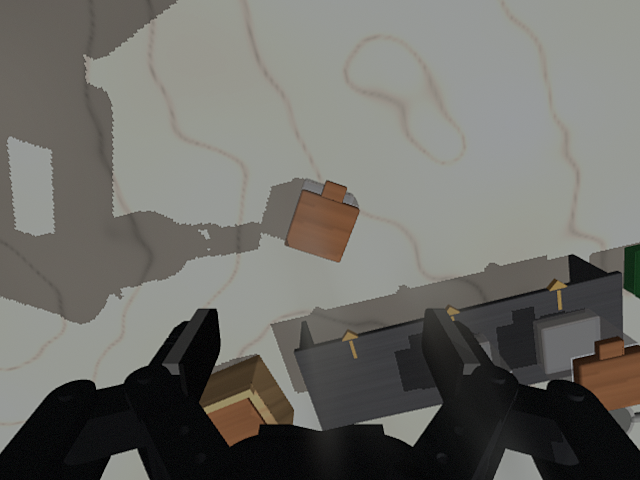

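Jar A's lid is at (322,222) with its tab up and to the right at (335,190), which agrees with 146°.

Call:
step_arm(
  commands=[
    [1,-0.017,0.005,0.3,0,0,0.053],
    [1,-0.017,0.005,0.675,0,0,0.053],
    [1,-0.017,0.005,0.675,0,0,0.053],
    [1,-0.017,0.005,0.675,0,0,0.053],
    [1,-0.017,0.005,0.675,0,0,0.053],
  ],
)

```text
time_s: 48.1
tool_pos: [0.4602, -0.2798, 0.1007]
tcp_rot: [3.141, 0.001, 2.549]
ft_force: [0.3, -0.1, -0.4]
finger_gap: 0.999
grip_force: 0.0
```

```bash
python3 - <<'E'
from h import *
A=shot('wrist'); s=r.sense(); print(s['tool_pos'],s['tcp_rot'])
c,wh,a,n=jar2(A,(.46,-.279)); print(c,wh,a,n)
plan([(c[0],c[1],.015,np.radians(146),1,3)])
E
```

```text
[ 0.46053246 -0.28026126  0.10143033] [3.14153871e+00 2.32024555e-03 2.54862424e+00]
[ 0.4598 -0.2784] [62.8 49.2] 146.1 (np.int64(1361), np.int64(637))
5x [1,0.011,0.008,0.576,0,0,0.0001]
   -> [ 0.4598 -0.2783  0.015 ] 2.548 q6~ -1.52
```

Call:
step_arm(
  commands=[
    [1,0.008,0.006,0.25,0,0,0],
    [1,0.008,0.006,0.5,0,0,0],
    [1,0.008,0.006,0.57,0,0,0],
    [1,0.008,0.006,0.57,0,0,0],
    [1,0.008,0.006,0.57,0,0,0],
  ],
)

```text
time_s: 48.65
tool_pos: [0.4598, -0.2795, 0.0164]
tcp_rot: [-3.142, 0.003, 2.547]
ft_force: [0.6, -0.7, -0.3]
finger_gap: 0.999
grip_force: 0.0
```

Call:
step_arm(
  commands=[
    [0.4,0,0,0,0,0,0],
    [0.4,0,0,0,0,0,0],
    [0.4,0,0,0,0,0,0],
    [0.4,0,0,0,0,0,0],
    [0.4,0,0,0,0,0,0],
    [0.4,0,0,0,0,0,0],
    [0.4,0,0,0,0,0,0],
  ],
  grip_force=35,
)

```text
time_s: 49.35
tool_pos: [0.4595, -0.2794, 0.0164]
tcp_rot: [3.142, 0.003, 2.546]
ft_force: [-0.6, 1.1, 5.6]
finger_gap: 0.577
grip_force: 37.6
```

Call:
step_arm(
  commands=[
    [0.4,0,0,-0.2,0,0,0],
    [0.4,0,0,-0.5,0,0,0],
    [0.4,0,0,-0.8,0,0,0],
    [0.4,0,0,-1,0,0,0],
    [0.4,0,0,-1,0,0,0],
    [0.4,0,0,-1,0,0,0],
  ],
)

```text
time_s: 49.95
tool_pos: [0.4584, -0.2787, 0.1656]
tcp_rot: [-3.142, 0.001, 2.547]
ft_force: [-1.2, 0.4, -2.3]
finger_gap: 0.579
grip_force: 37.5
```

```bash
python3 - <<'E'
from h import *
plan([(.6215,-.2808,.17,np.radians(181),.4,3)])
E
```

```text
8x [0.4,-0.908,0.598,-0.03,0,0,-0.0975]
   -> [ 0.6215 -0.2808  0.1701] 3.1592 q6~ -2.01
```

Call:
step_arm(
  commands=[
    [0.4,-0.908,0.598,-0.03,0,0,-0.0975],
    [0.4,-0.908,0.598,-0.03,0,0,-0.0975],
    [0.4,-0.908,0.598,-0.03,0,0,-0.0975],
    [0.4,-0.908,0.598,-0.03,0,0,-0.0975],
    [0.4,-0.908,0.598,-0.03,0,0,-0.0975],
    [0.4,-0.908,0.598,-0.03,0,0,-0.0975],
    [0.4,-0.908,0.598,-0.03,0,0,-0.0975],
    [0.4,-0.908,0.598,-0.03,0,0,-0.0975],
  ],
)

```text
time_s: 50.75
tool_pos: [0.6199, -0.2807, 0.169]
tcp_rot: [3.141, -0.002, -3.126]
ft_force: [-0.7, 0.2, -2.1]
finger_gap: 0.583
grip_force: 37.4
```

Call:
step_arm(
  commands=[
    [0.4,0,0,0.2,0,0,0],
    [0.4,0,0,0.45,0,0,0],
    [0.4,0,0,0.45,0,0,0],
    [0.4,0,0,0.45,0,0,0],
  ],
)

```text
time_s: 51.15
tool_pos: [0.6204, -0.2807, 0.1019]
tcp_rot: [3.141, -0.002, -3.125]
ft_force: [0.2, 0.7, -1.3]
finger_gap: 0.58
grip_force: 37.2
```

```bash
python3 - <<'E'
from h import *
print(r.sense()['tcp_rot'])
plan([(.6215,-.2808,.0772,np.radians(181),.4,3)])
E
```

```text
[ 3.14051044e+00 -1.94065879e-03 -3.12512770e+00]
4x [0.4,-0.007,-0.001,0.164,0,0,-0.0002]
   -> [ 0.6215 -0.2808  0.0773] -3.1239 q6~ 4.27
```

Call:
step_arm(
  commands=[
    [0.4,-0.006,0,0.08,0,0,0],
    [0.4,-0.006,0,0.165,0,0,0],
    [0.4,-0.006,0,0.165,0,0,0],
    [0.4,-0.006,0,0.165,0,0,0],
  ],
)

```text
time_s: 51.55
tool_pos: [0.6224, -0.2807, 0.0773]
tcp_rot: [3.141, -0.0, -3.124]
ft_force: [-0.1, 0.3, -1.8]
finger_gap: 0.579
grip_force: 37.4
```

Call:
step_arm(
  commands=[
    [0.4,0,0,0.006,0,0,0],
    [0.4,0,0,0.006,0,0,0],
    [0.65,0,0,0.006,0,0,0],
    [0.8,0,0,0.006,0,0,0],
    [0.85,0,0,0.006,0,0,0],
  ],
)

```text
time_s: 52.05
tool_pos: [0.6227, -0.2809, 0.0767]
tcp_rot: [-3.141, 0.001, -3.124]
ft_force: [-0.1, 0.8, -0.2]
finger_gap: 0.85
grip_force: 0.0
```

Call:
step_arm(
  commands=[
    [0.9,0,0,-0.2,0,0,0],
    [1,0,0,-0.5,0,0,0],
    [1,0,0,-0.8,0,0,0],
    [1,0,0,-1,0,0,0],
    [1,0,0,-1,0,0,0],
    [1,0,0,-1,0,0,0],
  ],
)

```text
time_s: 52.65
tool_pos: [0.6228, -0.2809, 0.2275]
tcp_rot: [-3.14, 0.002, -3.124]
ft_force: [-1.4, 0.5, -1.0]
finger_gap: 0.998
grip_force: 0.0
```

```bash
python3 - <<'E'
from h import *
A=shot('wrist','w21.png'); print(r.sense()['tool_pos'])
for xy in [(.6215,-.281),(.621,-.186),(.6185,-.091)]: print(jar2(A,xy,.06))
B=shot('scene','s21.png'); pot(B,(.633,.186),.096,cam='scene')
cv2.imwrite('pics/s21c.png',cv2.resize(B[0][170:350,110:510,::-1],(800,360),interpolation=cv2.INTER_CUBIC))
E
```

```text
[ 0.62190723 -0.2805033   0.22581064]
(array([ 0.6229, -0.2804]), array([62.5, 49.4]), np.float64(-179.0), (np.int64(858), np.int64(370)))
(array([ 0.6212, -0.1879]), array([62.6, 50.7]), np.float64(-179.1), (np.int64(872), np.int64(398)))
(array([ 0.6202, -0.0952]), array([62.5, 53.5]), np.float64(-179.1), (np.int64(843), np.int64(438)))
pot [0.633  0.1851] 23 axis -26.4 [(np.float64(-25.3), 29, np.float64(0.045), np.float64(0.057)), (np.float64(152.7), 37, np.float64(0.048), np.float64(0.055))]
spout 0.91 [405. 224.] [0.5844 0.214  0.15  ]
teapot 0.78 [394. 252.] [0.6301 0.1907 0.096 ]
teapot 0.37 [391. 264.] [0.6705 0.1806 0.096 ]
```

View pics/s21c.png

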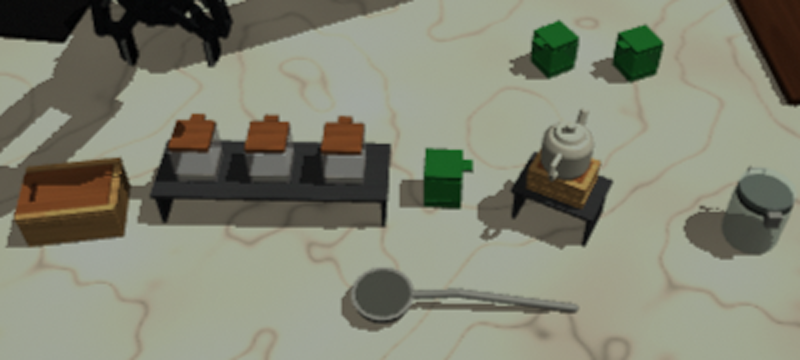

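All three jars stand in their places with tabs to the pointers (crop 193, 268 and 343, row 135). The pot stands on the flush pile with its spout to the front at (583,118), and the bystanders have not moved. The gripper is clear, so I hand in.

```bash
python3 -c "
from workcell import r
print(r.sign_off())"
```

```text
the job is handed in; nothing more can be done
None
```

The job is handed in with no verdict returned: by my last measurements the coasters are piled flush, the teapot stands on them with its spout to the pointer, and all three jars are within about 5 mm of their places, tabs to the pointers.

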